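# Put the insides back into the radio

### The arm

A 6-joint arm with a two-finger parallel gripper is mounted at the origin on the work surface. World frame = base frame: x ahead of the robot, y to its left, z up, the work surface at z = 0. Lengths are in m, angles in degrees, forces in N, time in s.
With the tool pointing down it reaches from about 0.35 to 0.875 m from the base axis. Payload 4.2 kg.
Tool frame: the origin (TCP) lies at the very end of the fingers, on their centre line; the grasp point (between the pads) lies r.pinch_z behind it (r.pinch_z is the distance from the TCP to the grasp point, in m); y points along the fingers, z is the direction in which the jaws open and shut, and the axes are right-handed (so a half turn about y gives the same grasp; the last joint's range is limited). The gripper opens to 87 mm and grips with 3 to 60 N. Pads are 19 mm wide; open, the fingers measure 117 mm over their backs; the gripper's body (75 mm by 190 mm) begins 51 mm behind the grasp point.
Start: joints at [-54.74, 22.042, 0.453, 0, -68.411, -14.817], TCP at [0.218, -0.586, 0.223] pointing down, gripper open.
Joint ranges: [-179.83, 179.83], [-69.29, 118.12], [-61.27, 80.66], [-181.25, 117.63], [-171.15, -9.14], [-177.46, 177.46]. Speed limits (degrees/s): [159.86, 159.86, 180, 180, 180, 180].

### API

Orientations are given as a 3x3 rotation matrix whose columns are the frame's x, y, z axes.
In Python, from station import sense, capture, camera_params, r gives the robot as it stands.
- The arm moves only by the tool move_arm, never from a script. Its argument "increments" is text: rows parted by semicolons, each of 7 numbers parted by spaces: the closure, from -1 (fully open) to 1 (shut), so that 0 is half open, then the shift along the tool's x, y, z in m, then the turn, a rotation vector about the tool's x, y, z in rad. In form: hand x y z wx wy wz; .... A call has 1 to 8 rows; each row is the pose to reach, as a shift and turn from the pose commanded when the call began, along the tool's axes at that moment; what a row does not reach only later rows make up. A row lasts 1/10 s, in which the tool goes at most 50 mm and 8.59 degrees, less where a joint would pass 70% of its speed; a pose out of reach is approached as far as the arm can. A call with a gripper value outside its range is refused whole. The fingers move at their own pace and stop on an object; the grip force is fixed at half the most. Time passes only in rows, so rows that repeat a pose let the fingers close. It gives the time, the measured TCP pose, the force and the opening at its end, in the units of the state.
- sense(): the state, without advancing time (a new reading comes with each control period).
- capture(name): name is "side" or "top" or "wrist"; returns (picture, depth): 400x640x3 uint8, red, green, blue; 400x640 float32, m along the optical axis (not along the pixel's ray), 0 where there is no reading.
- camera_params(name): a dict with "fx", "fy", "cx", "cy" (pixels), "xyz" and "orientation" of the camera in the world. Camera axes: x right, y down, z forward; pixel columns grow to the right and rows downward; lengths in m; the calibration is good to about 2 mm. A picture is of the moment at which its call begins: read the wrist's pose just before it. camera_params takes no time and is no camera call; for the wrist camera it gives the pose at the moment of the call.
- r.finish_job(): hands the job in, once; it reports no verdict.
The state is a dict: "time_s": time; "joints": joint angles; "joint_velocities": joint speeds; "effort": joint torques, N m; "tcp_pos": TCP position; "ee_rot": TCP orientation; "wrist_force": force on the tool from outside, world axes, zero at the start; "moment": the same for the moment, N m; "gripper_width": opening from 0.0 (shut) to 1.0 (fully open).
Only numpy, scipy, OpenCV 4.12 (cv2) and the standard library are available. Lean on these libraries where they do the work, as an engineer would, in place of code of your own. Each camera call takes 0.05 s, during which the arm holds its last target.

### The job

The cream radio's front shell lies open, face down, on the bench: put the set back together. First lower the loudspeaker, face down as it lies, into its round collar, then lay the circuit board on the shell's corner posts with its notch round the loudspeaker's magnet, then stand the battery carrier in the low frame on the board, and last fit the back cover over the shell's rim with its battery flap above the carrier. Set each part gently fully home and let go of it before fetching the next, drop nothing, and leave the other things on the bench where they are.

Things in the scene. Friction and masses are not known exactly. Their poses are not given: they have to be found in the camera images.
- shell: Cream front half of a radio, open box lying face down, fixed. 196 (x) x 120 (y) x 60 mm high, walls and floor 4 mm. Origin: centre of underside; z up. On the floor at x = -52, y = 0 a round collar, 80 mm inside, 7 high, for the loudspeaker; in the corners 18 mm square posts, tops 28 mm above the origin, carry the board. Seats have 6 mm play. Folded handle outside at -y, knobs at +y.
- speaker_mid (a point): Loose loudspeaker, face down: flange diameter 68 mm, 4 thick; conical basket to 18 mm; upright grey magnet can, diameter 36, from 18 to 42 mm above the underside: grip the can. Point: on the axis, 21 mm above the underside; z up. About 0.15 kg. Seated in the collar (any turn) the point is at x = -52, y = 0, z = 25 mm from the shell's origin.
- board_mid (a point): Loose green board 176 (x) x 100 x 3, 0.16 kg, notch 62 wide, 67 deep in its -x end. Point: centre of the grey tuning block on it, 28 (x) x 36 (y) x 26 mm high, grip its y faces; 16 mm above the underside, 3 mm to -x of the board's middle. 54 mm to +x of the point: centre of the carrier frame, 70 x 43, 5 high. Seated: point at x = -3, y = 0, z = 44 mm from the shell's origin, axes as the shell's.
- carrier_mid (a point): Loose black battery carrier with four cells, 58 (x) x 31 (y) x 27 mm high, 0.11 kg. Point: its centre, 13.5 mm above the underside; z up. It stands in the low black frame on the board, length along the board's, either end first; grip across the 31 mm, in the upper part to clear the 5 mm frame. Seated on the board: point at about x = 51, y = 0, z = 44.5 mm from the shell's origin.
- cover_cleat (a point): Loose cream cover, 0.17 kg: plate 214 (x) x 138 mm, top 11 mm above the lower edge, 3 thick, 3 mm lip 8 deep below it. Point: centre of the cord cleat on it, 64 (x) x 44 (y) x 26 mm high, grip its y faces; 24 mm above the lower edge, 20 mm to -x of the plate's middle; battery flap at +x. Seated, lip round the walls: point at x = -20, y = 0, z = 76 mm from the shell's origin, axes as the shell's.
- multimeter_mid (a point): Bystander: green multimeter with a dial knob lying on its back, 150 (x) x 75 (y) x 34 mm, 47 mm with the knob. Its centre.
- wrench: Bystander: steel wrench lying flat, 160 mm long along its x. Origin at the middle of its underside.
- screwdriver: Bystander: screwdriver lying on the bench, 180 mm long along its x. Origin at the middle of its underside.
- dish: Bystander: round steel parts dish, diameter 76 mm, 24 mm high. Origin: centre of its underside.
- pencil_cup: Bystander: blue pencil cup, diameter 72 mm, 100 mm high, with pencils up to 180 mm. Origin: centre of its underside.
Things that resemble listed ones, but are neither listed nor needed, are in the scene too. Of the things like the part that bears carrier_mid, leave any that is pink; of the rest the larger one is meant.

How it is judged (in metres and radians):
On the way, in this order (a step that is already met when the one before it is completed fails the run):
1. the loudspeaker stands in its collar and is let go (x of speaker_mid in the frame of shell between -0.061 and -0.043 m and y of speaker_mid in the frame of shell between -0.009 and 0.009 m and z of speaker_mid in the frame of shell between 0.022 and 0.028 m and angle between speaker_mid's own z axis and vertical below 0.06 rad and contact force between the fingers and speaker below 0.2 N and linear speed of speaker below 0.02 m/s), for 0.2 s.
2. the circuit board lies on the four posts, notch round the magnet, and is let go, the loudspeaker still seated (x of speaker_mid in the frame of shell between -0.061 and -0.043 m and y of speaker_mid in the frame of shell between -0.009 and 0.009 m and z of speaker_mid in the frame of shell between 0.022 and 0.028 m and angle between each of speaker_mid, board_mid's own z axis and vertical below 0.06 rad and x of board_mid in the frame of shell between -0.012 and 0.006 m and y of board_mid in the frame of shell between -0.009 and 0.009 m and z of board_mid in the frame of shell between 0.041 and 0.047 m and angle between the x axis of board_mid and the x axis of shell, either way round below 0.15 rad and contact force between the fingers and board below 0.2 N and linear speed of board below 0.02 m/s), for 0.2 s.
3. the battery carrier stands in the frame on the board and is let go, loudspeaker and board still seated (x of speaker_mid in the frame of shell between -0.061 and -0.043 m and y of speaker_mid in the frame of shell between -0.009 and 0.009 m and z of speaker_mid in the frame of shell between 0.022 and 0.028 m and angle between each of speaker_mid, board_mid, carrier_mid's own z axis and vertical below 0.06 rad and x of board_mid in the frame of shell between -0.012 and 0.006 m and y of board_mid in the frame of shell between -0.009 and 0.009 m and z of board_mid in the frame of shell between 0.041 and 0.047 m and angle between the x axis of board_mid and the x axis of shell, either way round below 0.15 rad and x of carrier_mid in the frame of shell between 0.036 and 0.066 m and y of carrier_mid in the frame of shell between -0.015 and 0.015 m and z of carrier_mid in the frame of shell between 0.0415 and 0.0475 m and angle between the x axis of carrier_mid and the x axis of shell, either way round below 0.3 rad and contact force between the fingers and carrier below 0.2 N and linear speed of carrier below 0.02 m/s), for 0.2 s.
At the end, for the whole second after the job is handed in: Speaker, board and cover within 9 mm of their places along and across the shell, carrier within 15 mm; each within 3 mm of seated height, level within 0.06 rad; board and cover square to the shell within 0.15 rad, the right way round, carrier within 0.3; all released, at rest (all of step 3 and x of cover_cleat in the frame of shell between -0.029 and -0.011 m and y of cover_cleat in the frame of shell between -0.009 and 0.009 m and z of cover_cleat in the frame of shell between 0.073 and 0.079 m and angle between cover_cleat's own z axis and vertical below 0.06 rad and angle between the x axis of cover_cleat and the x axis of shell, either way round below 0.15 rad and contact force between the fingers and speaker below 0.2 N and linear speed of each of speaker, board, cover below 0.02 m/s and contact force between the fingers and board below 0.2 N and contact force between the fingers and cover below 0.2 N); the robot touches nothing.
It fails at once if a bystander was pushed more than 30 mm (distance of any of multimeter_mid, wrench, screwdriver, dish, pencil_cup from where it was at the start of the episode above 0.03 m).
It fails at once if a part was dropped (fell free faster than 0.8 m/s) ((linear speed of speaker above 0.8 m/s and contact force between the fingers and speaker below 0.1 N) or (linear speed of board above 0.8 m/s and contact force between the fingers and board below 0.1 N) or (linear speed of carrier above 0.8 m/s and contact force between the fingers and carrier below 0.1 N) or (linear speed of cover above 0.8 m/s and contact force between the fingers and cover below 0.1 N)).
It also fails if it takes over 115 s, if anything falls off the work surface, if the arm or the gripper's body presses on something with over 40 N, if the wrist force passes 120 N, or if a joint passes its speed limit or range.

## Working session

There is one attempt and no reset: what is moved stays moved. The work goes in short steps, Python scripts to look and compute and a tool call to move; the robot and the scene stay as the last step left them, time stands still between calls to the robot, and variables do not carry over. Pictures are saved under pics/ and viewed, and the job is handed in when it is done.

Besides the shell and the picture viewer there is one more tool, called after ">>>" as name(argument=value, ...) on one line, values as JSON. move_arm: Moves the arm, as the interface text tells. Its arguments: {"type":"object","properties":{"increments":{"type":"string"}},"required":["increments"]}

```bash
ls; mkdir -p pics; python3 - <<'E'
from station import sense, capture, camera_params, r
import cv2,numpy as np
s=sense();print(s['time_s'],s['tcp_pos'],s['ee_rot'],s['gripper_width'],r.pinch_z)
for n in ['top','side']:
    p,d=capture(n);cv2.imwrite(f'pics/{n}0.png',p[:,:,::-1]);np.savez(f'pics/{n}0.npz',p=p,d=d)
    print(n,camera_params(n))
E
```

```text
pics
0.0 [ 0.21811504 -0.58506191  0.22145336] [[ 9.37077274e-01 -8.63870176e-04 -3.49120949e-01]
 [ 3.49122002e-01  2.01993447e-03  9.37075102e-01]
 [-1.04309796e-04 -9.99997587e-01  2.19443077e-03]] 0.9955441303870797 0.0187
top {'fx': 384.4962862275049, 'fy': 384.4962862275049, 'cx': 321.2171537737045, 'cy': 194.86815251554899, 'xyz': array([ 0.52213229, -0.02702874,  1.06984091]), 'orientation': array([[ 0.02246132, -0.99848695,  0.05019272],
       [-0.99949232, -0.023562  , -0.02144602],
       [ 0.02259621, -0.04968554, -0.99850927]])}
side {'fx': 483.49379128309215, 'fy': 483.49379128309215, 'cx': 320.08259142826864, 'cy': 203.31850892167694, 'xyz': array([ 0.05107884, -0.9619997 ,  1.27724187]), 'orientation': array([[ 0.867122  , -0.38831687,  0.31194462],
       [-0.49774223, -0.65193759,  0.57204025],
       [-0.01876446, -0.6512967 , -0.75859113]])}
```

View pics/top0.png

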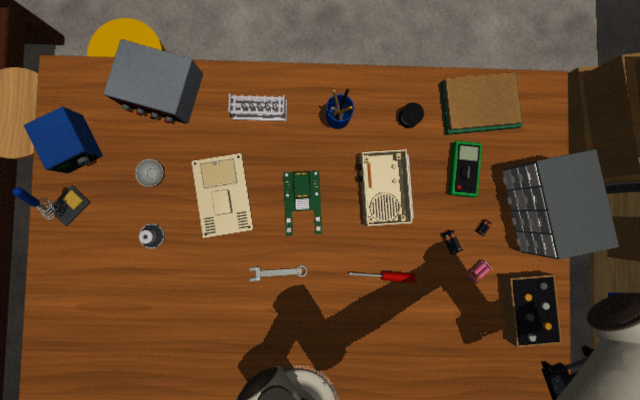

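View pics/side0.png

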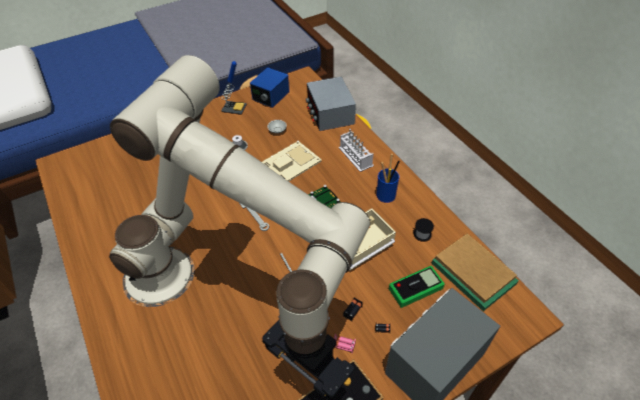

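```bash
cat > h.py <<'E'
import numpy as np,cv2
def cloud(d,c):
    h,w=d.shape;u,v=np.meshgrid(np.arange(w),np.arange(h))
    P=np.stack([(u-c['cx'])/c['fx']*d,(v-c['cy'])/c['fy']*d,d],-1)
    return P@np.array(c['orientation']).T+np.array(c['xyz'])
def pix(X,c):
    q=(np.atleast_2d(X)-c['xyz'])@np.array(c['orientation']);return np.c_[q[:,0]/q[:,2]*c['fx']+c['cx'],q[:,1]/q[:,2]*c['fy']+c['cy']]
E
python3 - <<'E'
import numpy as np,cv2
from h import *
from station import camera_params
z=np.load('pics/top0.npz');p=z['p'];c=camera_params('top')
P=cloud(z['d'],c)
def crop(n,x0,x1,y0,y1,k):
    cv2.imwrite(f'pics/{n}.png',cv2.resize(p[y0:y1,x0:x1],None,fx=k,fy=k,interpolation=cv2.INTER_CUBIC)[:,:,::-1])
crop('c1',130,330,140,260,4);crop('c2',330,520,90,290,3)
for u,v in [(150,236),(410,115),(222,200),(302,204),(452,240),(483,228),(480,270),(220,172),(303,185),(385,190),(300,250)]:
    print(u,v,P[v,u].round(4))
E
```

```text
150 236 [0.4546 0.3998 0.0423]
410 115 [ 0.7959 -0.2847  0.0456]
222 200 [0.5541 0.2163 0.0342]
302 204 [0.5485 0.0021 0.0276]
452 240 [ 0.4594 -0.4116  0.0174]
483 228 [ 0.4942 -0.4977  0.0169]
480 270 [ 0.3808 -0.4843  0.029 ]
220 172 [0.6318 0.23   0.0106]
303 185 [0.6018 0.0012 0.0059]
385 190 [ 0.5935 -0.2274  0.0045]
300 250 [0.4221 0.0052 0.0011]
```

View pics/c1.png

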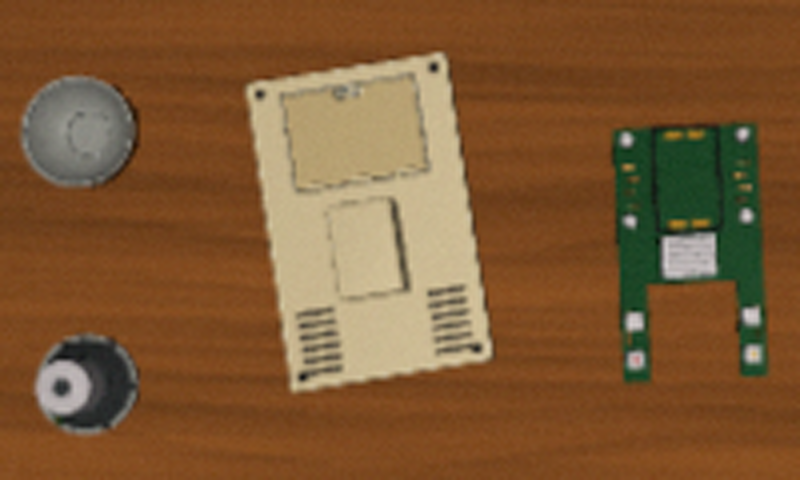

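View pics/c2.png

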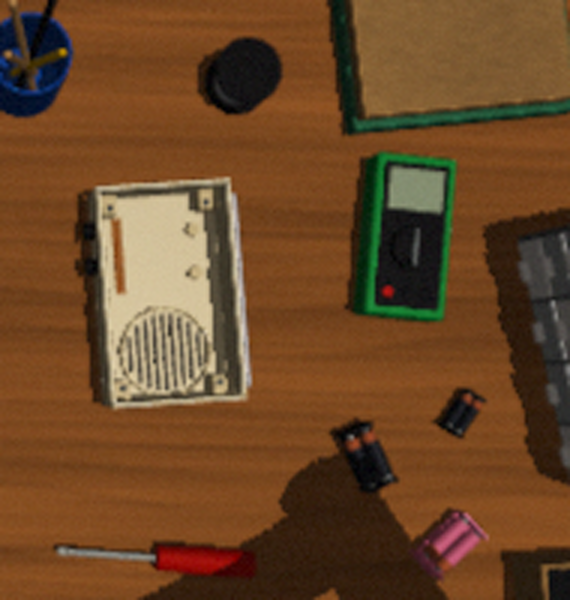

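```bash
cat > fit.py <<'E'
import numpy as np,cv2
from h import *
from station import camera_params
z=np.load('pics/top0.npz');p=z['p'].astype(int);c=camera_params('top')
P=cloud(z['d'],c)
def rect(n,u0,u1,v0,v1,zl,zh,extra=None):
    Q=P[v0:v1,u0:u1];m=(Q[...,2]>zl)&(Q[...,2]<zh)
    if extra is not None:m&=extra(p[v0:v1,u0:u1])
    m=m.astype(np.uint8);k,l,st,_=cv2.connectedComponentsWithStats(m)
    i=1+np.argmax(st[1:,4]);q=Q[l==i]
    r_=cv2.minAreaRect((q[:,:2]*1000).astype(np.float32));print(n,np.round(r_[0],1),np.round(r_[1],1),round(r_[2],1),'n',len(q),'z',q[:,2].mean().round(4),'med',np.median(q[:,:2],0).round(4))
rect('table',250,260,220,230,-1,1)
rect('can',130,170,215,255,.036,.06)
rect('flange',130,170,215,255,.003,.06)
rect('cover',180,265,140,245,.006,.05)
rect('cleat',180,265,140,245,.024,.06)
rect('board',270,335,160,245,.0016,.05)
rect('block',270,335,160,245,.02,.06)
rect('boardgreen',270,335,160,245,-.01,.06,lambda q:(q[...,1]>q[...,0]+8))
rect('shellrim',345,420,140,235,.05,.075)
rect('carrier',438,466,224,258,.012,.05)
rect('carrier2',470,500,210,245,.01,.05)
E
python3 fit.py
```

```text
table [489.6 132. ] [25.  24.2] 0.8 n 100 z 0.0034 med [0.4897 0.1326]
can [454.2 411.9] [31.7 36.5] 0.1 n 151 z 0.0415 med [0.4544 0.4107]
flange [454.9 411.1] [66.  62.7] 4.5 n 448 z 0.0219 med [0.4556 0.4028]
cover [570.2 222.3] [214. 139.] 10.7 n 3922 z 0.0139 med [0.5679 0.2201]
cleat [550.2 218.1] [63.4 44.8] 10.7 n 411 z 0.0363 med [0.5508 0.2172]
board [566.4   3.3] [205.5 144.7] 1.2 n 1571 z 0.0069 med [0.5739 0.0015]
block [551.2   0.8] [27.2 35.3] 1.5 n 139 z 0.029 med [0.551  0.0019]
boardgreen [553.4   3.1] [173.6  99. ] 4.1 n 1332 z 0.0034 med [0.582  0.0045]
shellrim [ 598.6 -222. ] [195.7 121. ] 5.1 n 464 z 0.0588 med [ 0.5996 -0.2327]
carrier [ 455.5 -411.4] [59.1 30.7] 25.8 n 265 z 0.0237 med [ 0.4548 -0.4099]
carrier2 [ 497.7 -502.1] [22.1 41.1] 57.1 n 124 z 0.0169 med [ 0.497  -0.5005]
```

```bash
cat > go.py <<'E'
import sys,numpy as np
from station import sense
s=sense();R=np.array(s['ee_rot']);p=np.array(s['tcp_pos'])
yaw=np.degrees(np.arctan2(R[1,0],R[0,0]))
print('t',s['time_s'],'p',p.round(4),'yaw',round(yaw,2),'tilt',R[2,[0,2]].round(4),'w',round(s['gripper_width'],3),'F',np.round(s['wrist_force'],1))
for a in sys.argv[1:]:
    X=[float(v) for v in a.split(',')]
    d=R.T@(np.array(X[:3])-p);dy=X[3]-yaw
    Rt=np.array([[np.cos(np.radians(X[3])),0,-np.sin(np.radians(X[3]))],[np.sin(np.radians(X[3])),0,np.cos(np.radians(X[3]))],[0,-1,0]])
    from scipy.spatial.transform import Rotation as T
    print(a,'->',d.round(4),'rot',T.from_matrix(R.T@Rt).as_rotvec().round(3),'rows',round(np.linalg.norm(d)/.05,1))
E
python3 go.py .5,-.25,.22,5.1 .4545,.4115,.2,5.1
```

```text
t 0.1 p [ 0.2181 -0.5851  0.2216] yaw 20.43 tilt [-0.0001  0.0019] w 1.001 F [ 0.3 -0.1  0. ]
.5,-.25,.22,5.1 -> [0.3812 0.002  0.2156] rot [-0.002  0.268 -0.   ] rows 8.8
.4545,.4115,.2,5.1 -> [0.5694 0.0232 0.8514] rot [-0.002  0.268 -0.   ] rows 20.5
```

>>> move_arm(increments="-1 0.381 0.002 0.216 0 0.268 0;-1 0.381 0.002 0.216 0 0.268 0;-1 0.381 0.002 0.216 0 0.268 0;-1 0.381 0.002 0.216 0 0.268 0;-1 0.381 0.002 0.216 0 0.268 0;-1 0.381 0.002 0.216 0 0.268 0;-1 0.381 0.002 0.216 0 0.268 0;-1 0.381 0.002 0.216 0 0.268 0")

```text
time_s: 0.9
tcp_pos: [0.4745, -0.2793, 0.2205]
ee_rot: [[0.996, -0.0, -0.089], [0.089, 0.0, 0.996], [-0.0, -1.0, 0.0]]
wrist_force: [0.6, -1.0, 0.1]
gripper_width: 0.999
```

```bash
python3 go.py .4545,.4115,.2,5.1
```

```text
t 0.9 p [ 0.4745 -0.2793  0.2205] yaw 5.09 tilt [-0.0004  0.0003] w 0.999 F [ 0.6 -1.   0.1]
.4545,.4115,.2,5.1 -> [0.0414 0.0207 0.6899] rot [-0. -0. -0.] rows 13.8
```

>>> move_arm(increments="-1 0.041 0.02 0.69 0 0 0;-1 0.041 0.02 0.69 0 0 0;-1 0.041 0.02 0.69 0 0 0;-1 0.041 0.02 0.69 0 0 0;-1 0.041 0.02 0.69 0 0 0;-1 0.041 0.02 0.69 0 0 0;-1 0.041 0.02 0.69 0 0 0;-1 0.041 0.02 0.69 0 0 0")

```text
time_s: 1.7
tcp_pos: [0.4612, 0.1203, 0.2091]
ee_rot: [[0.996, -0.0, -0.089], [0.089, 0.0, 0.996], [-0.0, -1.0, 0.0]]
wrist_force: [0.6, 0.3, 0.8]
gripper_width: 0.999
```

```bash
python3 go.py .4545,.4115,.2,5.1
```

```text
t 1.7 p [0.4612 0.1203 0.2091] yaw 5.1 tilt [-0.      0.0001] w 0.999 F [0.6 0.3 0.8]
.4545,.4115,.2,5.1 -> [0.0192 0.0091 0.2906] rot [-0.  0. -0.] rows 5.8
```

>>> move_arm(increments="-1 0.019 0.01 0.29 0 0 0;-1 0.019 0.01 0.29 0 0 0;-1 0.019 0.01 0.29 0 0 0;-1 0.019 0.01 0.29 0 0 0;-1 0.019 0.01 0.29 0 0 0;-1 0.019 0.01 0.29 0 0 0;-1 0.019 0.01 0.29 0 0 0;-1 0.019 0.01 0.29 0 0 0")

```text
time_s: 2.5
tcp_pos: [0.4545, 0.4092, 0.1979]
ee_rot: [[0.996, -0.002, -0.09], [0.09, -0.002, 0.996], [-0.002, -1.0, -0.002]]
wrist_force: [0.5, -0.7, 0.6]
gripper_width: 1.003
```

```bash
python3 go.py .4545,.4115,.022,5.1;python3 - <<'E'
from station import *
import cv2,numpy as np
from h import *
c=camera_params('wrist');p,d=capture('wrist');cv2.imwrite('pics/w1.png',p[:,:,::-1])
P=cloud(d,c);m=(P[...,2]>.036)&(P[...,2]<.05)
n,l,st,_=cv2.connectedComponentsWithStats(m.astype(np.uint8))
for i in range(1,n):
    if st[i,4]>300:
        q=P[l==i];print(st[i],q[:,2].mean(),cv2.minAreaRect((q[:,:2]*1000).astype(np.float32)))
E
```

```text
t 2.5 p [0.4545 0.4092 0.1979] yaw 5.16 tilt [-0.0017 -0.0017] w 1.003 F [ 0.5 -0.7  0.6]
.4545,.4115,.022,5.1 -> [0.0005 0.1759 0.0026] rot [ 0.002  0.001 -0.002] rows 3.5
[309 169  32  32 790] 0.040566617985069206 ((451.1854553222656, 412.9375), (34.97278594970703, 34.433414459228516), 4.925581932067871)
```

View pics/w1.png

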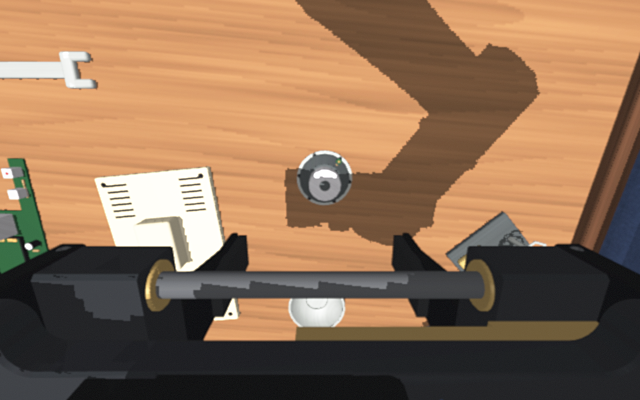

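>>> move_arm(increments="-1 -0.001 0.045 0.003 0.002 0 -0.002;-1 -0.001 0.09 0.003 0.002 0 -0.002;-1 -0.001 0.13 0.003 0.002 0 -0.002;-1 -0.001 0.155 0.003 0.002 0 -0.002;-1 -0.001 0.165 0.003 0.002 0 -0.002;-1 -0.001 0.174 0.003 0.002 0 -0.002;-1 -0.001 0.174 0.003 0.002 0 -0.002;-1 -0.001 0.174 0.003 0.002 0 -0.002")

```text
time_s: 3.35
tcp_pos: [0.4547, 0.4124, 0.0267]
ee_rot: [[0.996, 0.003, -0.089], [0.089, 0.004, 0.996], [0.004, -1.0, 0.004]]
wrist_force: [-0.3, -0.1, 0.9]
gripper_width: 0.999
```

>>> move_arm(increments="1 0 0 0 0 0 0;1 0 0 0 0 0 0;1 0 0 0 0 0 0;1 0 0 0 0 0 0;1 0 0 0 0 0 0;1 0 0 0 0 0 0")

```text
time_s: 3.95
tcp_pos: [0.4539, 0.4119, 0.0252]
ee_rot: [[0.996, 0.002, -0.089], [0.089, 0.002, 0.996], [0.002, -1.0, 0.002]]
wrist_force: [0.9, -0.9, 0.4]
gripper_width: 0.54
```

```bash
python3 go.py .453,.412,.2,5.1
```

```text
t 3.95 p [0.4539 0.4119 0.0252] yaw 5.09 tilt [0.002 0.002] w 0.54 F [ 0.9 -0.9  0.4]
.453,.412,.2,5.1 -> [-0.0006 -0.1748  0.0006] rot [-0.002 -0.     0.002] rows 3.5
```

>>> move_arm(increments="1 0 0 0 0 0 0;1 0 0 0 0 0 0;1 0 0 0 0 0 0;1 0 0 0 0 0 0;1 0 0 0 0 0 0")

```text
time_s: 4.45
tcp_pos: [0.454, 0.4119, 0.0251]
ee_rot: [[0.996, 0.002, -0.089], [0.089, 0.002, 0.996], [0.002, -1.0, 0.002]]
wrist_force: [0.3, 0.2, -0.6]
gripper_width: 0.405
```

>>> move_arm(increments="1 0 -0.02 0 0 0 0;1 0 -0.05 0 0 0 0;1 0 -0.09 0 0 0 0;1 0 -0.13 0 0 0 0;1 0 -0.16 0 0 0 0;1 0 -0.175 0 0 0 0;1 0 -0.175 0 0 0 0")

```text
time_s: 5.15
tcp_pos: [0.4542, 0.412, 0.2026]
ee_rot: [[0.996, 0.004, -0.089], [0.089, 0.006, 0.996], [0.005, -1.0, 0.005]]
wrist_force: [0.6, 0.1, -1.8]
gripper_width: 0.408
```

```bash
python3 go.py .5468,-.2266,.2,5.1;python3 - <<'E'
from station import *
import cv2,numpy as np
p,d=capture('wrist');cv2.imwrite('pics/w2.png',p[:,:,::-1])
E
```

```text
t 5.15 p [0.4542 0.412  0.2026] yaw 5.09 tilt [0.005  0.0054] w 0.408 F [ 0.6  0.1 -1.8]
.5468,-.2266,.2,5.1 -> [ 0.0356 -0.0007 -0.6443] rot [-0.005 -0.     0.005] rows 12.9
```

View pics/w2.png

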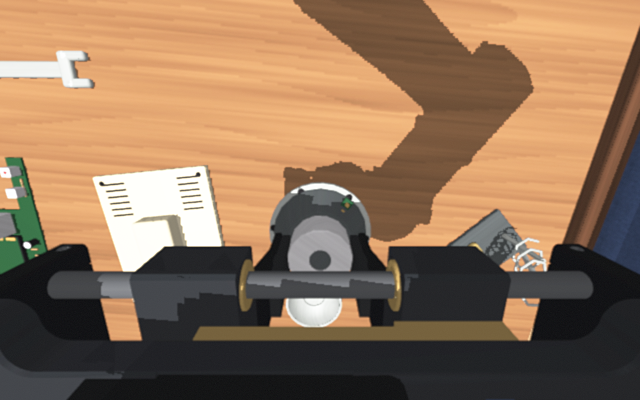

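>>> move_arm(increments="1 0.036 0 -0.644 -0.005 0 0.005;1 0.036 0 -0.644 -0.005 0 0.005;1 0.036 0 -0.644 -0.005 0 0.005;1 0.036 0 -0.644 -0.005 0 0.005;1 0.036 0 -0.644 -0.005 0 0.005;1 0.036 0 -0.644 -0.005 0 0.005;1 0.036 0 -0.644 -0.005 0 0.005;1 0.036 0 -0.644 -0.005 0 0.005")

```text
time_s: 6.0
tcp_pos: [0.5098, 0.0134, 0.1973]
ee_rot: [[0.996, -0.007, -0.089], [0.089, -0.004, 0.996], [-0.007, -1.0, -0.003]]
wrist_force: [0.6, 0.7, -2.2]
gripper_width: 0.404
```

```bash
python3 go.py .5468,-.2266,.16,5.1
```

```text
t 6.0 p [0.5098 0.0134 0.1973] yaw 5.09 tilt [-0.0072 -0.0034] w 0.404 F [ 0.6  0.7 -2.2]
.5468,-.2266,.16,5.1 -> [ 0.0159  0.0381 -0.2422] rot [ 0.003 -0.    -0.007] rows 4.9
```

>>> move_arm(increments="1 0.016 0.038 -0.242 0 0 0;1 0.016 0.038 -0.242 0 0 0;1 0.016 0.038 -0.242 0 0 0;1 0.016 0.038 -0.242 0 0 0;1 0.016 0.038 -0.242 0 0 0;1 0.016 0.038 -0.242 0 0 0;1 0.016 0.038 -0.242 0 0 0;1 0.016 0.038 -0.242 0 0 0")

```text
time_s: 6.8
tcp_pos: [0.5477, -0.2235, 0.1607]
ee_rot: [[0.996, -0.006, -0.089], [0.089, -0.002, 0.996], [-0.006, -1.0, -0.002]]
wrist_force: [-0.2, 0.2, -1.9]
gripper_width: 0.403
```

```bash
python3 go.py .5468,-.2266,.032,5.1;python3 - <<'E'
from station import *
import cv2,numpy as np
from h import *
p,d=capture('wrist');cv2.imwrite('pics/w3.png',p[:,:,::-1])
c=camera_params('wrist')
P=cloud(d,c);m=(P[...,2]>.052)&(P[...,2]<.068)&(abs(P[...,1]+.222)<.08)
n,l,st,_=cv2.connectedComponentsWithStats(m.astype(np.uint8))
for i in range(1,n):
    if st[i,4]>300:
        q=P[l==i];print(st[i],q.mean(0).round(4),cv2.minAreaRect((q[:,:2]*1000).astype(np.float32)))
E
```

```text
t 6.8 p [ 0.5477 -0.2235  0.1607] yaw 5.1 tilt [-0.0057 -0.002 ] w 0.403 F [-0.2  0.2 -1.9]
.5468,-.2266,.032,5.1 -> [-0.0004  0.1287 -0.0028] rot [ 0.002 -0.    -0.006] rows 2.6
[ 251  148  135  113 1925] [ 0.5316 -0.2275  0.0582] ((553.3424682617188, -225.06056213378906), (109.24542236328125, 120.40799713134766), 5.19113302230835)
```

View pics/w3.png

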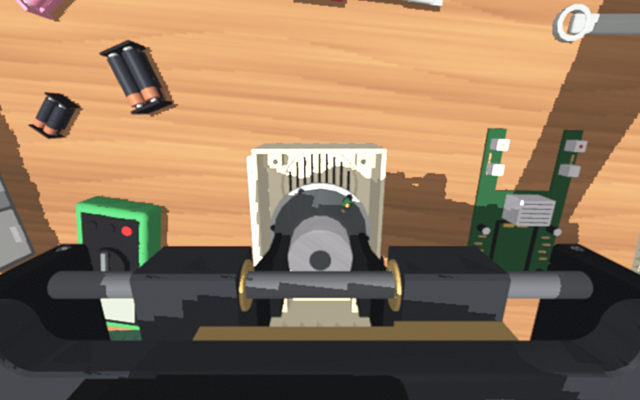

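>>> move_arm(increments="1 -0.001 0.04 -0.003 0.002 0 -0.006;1 -0.001 0.07 -0.003 0.002 0 -0.006;1 -0.001 0.09 -0.003 0.002 0 -0.006;1 -0.001 0.105 -0.003 0.002 0 -0.006;1 -0.001 0.115 -0.003 0.002 0 -0.006;1 -0.001 0.12 -0.003 0.002 0 -0.006;1 -0.001 0.125 -0.003 0.002 0 -0.006;1 -0.001 0.125 -0.003 0.002 0 -0.006")

```text
time_s: 7.65
tcp_pos: [0.5476, -0.2273, 0.0371]
ee_rot: [[0.996, 0.003, -0.089], [0.089, -0.001, 0.996], [0.003, -1.0, -0.001]]
wrist_force: [-0.4, -0.0, -2.6]
gripper_width: 0.404
```

```bash
python3 go.py .547,-.2262,.029,5.1
```

```text
t 7.65 p [ 0.5476 -0.2273  0.0371] yaw 5.11 tilt [ 0.0031 -0.0009] w 0.404 F [-0.4 -0.  -2.6]
.547,-.2262,.029,5.1 -> [-0.0005  0.0081  0.0012] rot [0.001 0.    0.003] rows 0.2
```

>>> move_arm(increments="1 0 0.003 0.001 0 0 0;1 0 0.005 0.001 0 0 0;1 0 0.006 0.001 0 0 0;1 0 0.007 0.001 0 0 0;1 0 0.007 0.001 0 0 0")

```text
time_s: 8.15
tcp_pos: [0.5474, -0.2267, 0.0301]
ee_rot: [[0.996, 0.003, -0.089], [0.089, -0.001, 0.996], [0.003, -1.0, -0.001]]
wrist_force: [0.4, 0.2, -2.2]
gripper_width: 0.402
```

>>> move_arm(increments="1 0 0.001 0 0 0 0;1 0 0.002 0 0 0 0;1 0 0.002 0 0 0 0")

```text
time_s: 8.45
tcp_pos: [0.5477, -0.2268, 0.0291]
ee_rot: [[0.996, 0.004, -0.089], [0.089, -0.001, 0.996], [0.004, -1.0, -0.001]]
wrist_force: [-1.6, 0.2, 4.8]
gripper_width: 0.408
```

Touching the floor (force +4.8 N). Release and retreat.

>>> move_arm(increments="-0.3 0 0 0 0 0 0;-0.3 0 0 0 0 0 0;-0.3 0 0 0 0 0 0;-0.3 0 0 0 0 0 0;-0.3 0 0 0 0 0 0")

```text
time_s: 8.95
tcp_pos: [0.5475, -0.2266, 0.0279]
ee_rot: [[0.996, 0.003, -0.089], [0.089, -0.001, 0.996], [0.003, -1.0, -0.001]]
wrist_force: [0.6, -0.1, -0.1]
gripper_width: 0.639
```

>>> move_arm(increments="-0.3 0 -0.01 0 0 0 0;-0.3 0 -0.03 0 0 0 0;-0.3 0 -0.06 0 0 0 0;-0.3 0 -0.1 0 0 0 0;-0.6 0 -0.14 0 0 0 0;-0.8 0 -0.17 0 0 0 0;-1 0 -0.17 0 0 0 0")

```text
time_s: 9.65
tcp_pos: [0.5497, -0.2274, 0.2047]
ee_rot: [[0.996, 0.015, -0.09], [0.09, -0.004, 0.996], [0.014, -1.0, -0.005]]
wrist_force: [-0.1, 0.2, -0.2]
gripper_width: 0.84
```

```bash
python3 go.py .551,.0012,.2,3.5;python3 - <<'E'
from station import *
import cv2,numpy as np
from h import *
p,d=capture('wrist');cv2.imwrite('pics/w4.png',p[:,:,::-1])
c=camera_params('wrist')
P=cloud(d,c);m=(P[...,2]>.038)&(P[...,2]<.052)&(abs(P[...,1]+.222)<.05)
n,l,st,_=cv2.connectedComponentsWithStats(m.astype(np.uint8))
for i in range(1,n):
    if st[i,4]>200:
        q=P[l==i];print(st[i],q.mean(0).round(4),cv2.minAreaRect((q[:,:2]*1000).astype(np.float32)))
E
```

```text
t 9.65 p [ 0.5497 -0.2274  0.2047] yaw 5.14 tilt [ 0.0142 -0.0052] w 0.84 F [-0.1  0.2 -0.2]
.551,.0012,.2,3.5 -> [0.0217 0.0038 0.2276] rot [0.005 0.029 0.014] rows 4.6
[305 165  33  32 779] [ 0.5425 -0.2272  0.0416] ((542.863525390625, -227.50411987304688), (35.33637237548828, 34.82069778442383), 86.85985565185547)
```

View pics/w4.png

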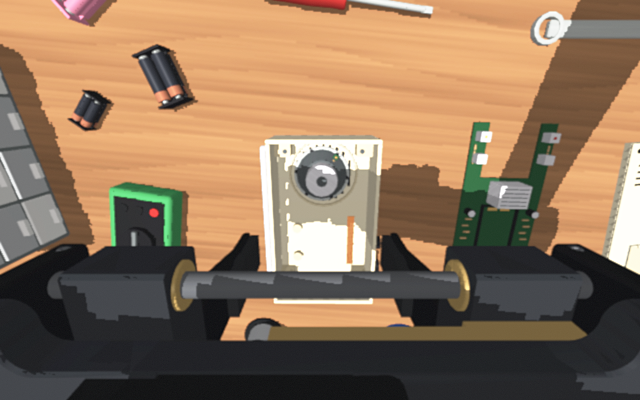

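```bash
python3 - <<'E'
from station import *
import cv2,numpy as np
from h import *
c=camera_params('wrist');p,d=capture('wrist');P=cloud(d,c)
print(P[172:186:3,314:330:3,2].round(4))
c=camera_params('top');p,d=capture('top');P=cloud(d,c);np.savez('pics/top1.npz',p=p,d=d)
cv2.imwrite('pics/t1.png',cv2.resize(p[90:290,180:460],None,fx=2.8,fy=2.8)[:,:,::-1])
E
```

```text
[[0.0448 0.0441 0.0447 0.0431 0.0447 0.0446]
 [0.0447 0.0444 0.0447 0.0438 0.0449 0.0445]
 [0.0449 0.0445 0.0431 0.0447 0.0446 0.0452]
 [0.0459 0.0435 0.0452 0.0454 0.0452 0.0445]
 [0.0444 0.0447 0.0458 0.0453 0.0442 0.0445]]
```

View pics/t1.png

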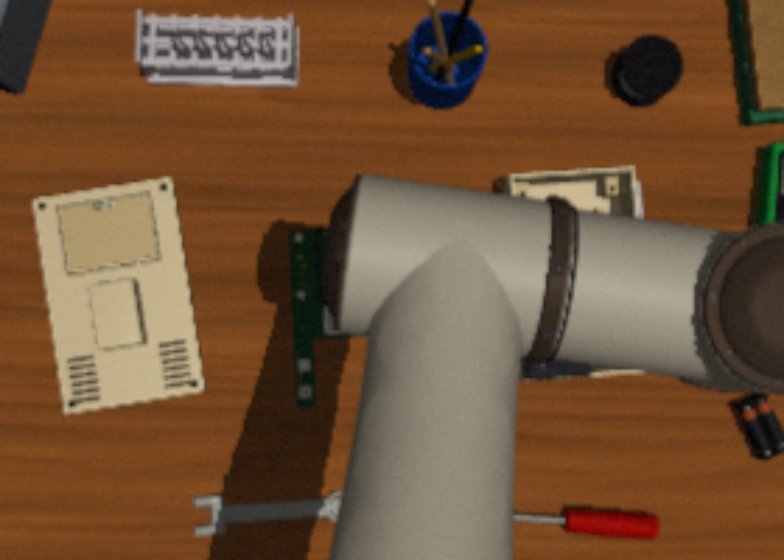

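>>> move_arm(increments="-1 0.022 0.004 0.228 0.005 0.029 0.014;-1 0.022 0.004 0.228 0.005 0.029 0.014;-1 0.022 0.004 0.228 0.005 0.029 0.014;-1 0.022 0.004 0.228 0.005 0.029 0.014;-1 0.022 0.004 0.228 0.005 0.029 0.014;-1 0.022 0.004 0.228 0.005 0.029 0.014;-1 0.022 0.004 0.228 0.005 0.029 0.014")

```text
time_s: 10.5
tcp_pos: [0.5479, 0.0029, 0.1926]
ee_rot: [[0.998, -0.014, -0.061], [0.061, 0.002, 0.998], [-0.014, -1.0, 0.003]]
wrist_force: [0.0, -0.4, -0.9]
gripper_width: 1.0
```

```bash
python3 go.py .551,.0012,.008,3.5;python3 - <<'E'
from station import *
import cv2,numpy as np
from h import *
c=camera_params('wrist')
p,d=capture('wrist');cv2.imwrite('pics/w5.png',p[:,:,::-1])
P=cloud(d,c);near=(abs(P[...,1])<.1)&(abs(P[...,0]-.55)<.13)
g=p.astype(int)
for nm,m in [('block',(P[...,2]>.023)&(P[...,2]<.035)&near),('green',near&(P[...,2]<.04)&(g[...,1]>g[...,0]+15))]:
  n,l,st,_=cv2.connectedComponentsWithStats(m.astype(np.uint8))
  for i in range(1,n):
    if st[i,4]>200:
        q=P[l==i];print(nm,st[i],q.mean(0).round(4),cv2.minAreaRect((q[:,:2]*1000).astype(np.float32)))
E
```

```text
t 10.5 p [0.5479 0.0029 0.1926] yaw 3.51 tilt [-0.014   0.0032] w 1.0 F [ 0.  -0.4 -0.9]
.551,.0012,.008,3.5 -> [ 0.0056  0.1846 -0.0025] rot [-0.003  0.    -0.014] rows 3.7
block [304 176  32  25 783] [0.5479 0.002  0.0276] ((548.492431640625, 2.1753578186035156), (28.637208938598633, 35.68191146850586), 3.250446081161499)
green [ 276  111   87  141 5867] [0.5675 0.0035 0.0017] ((551.313232421875, 2.743408203125), (174.30015563964844, 99.210205078125), 4.136547565460205)
```

View pics/w5.png

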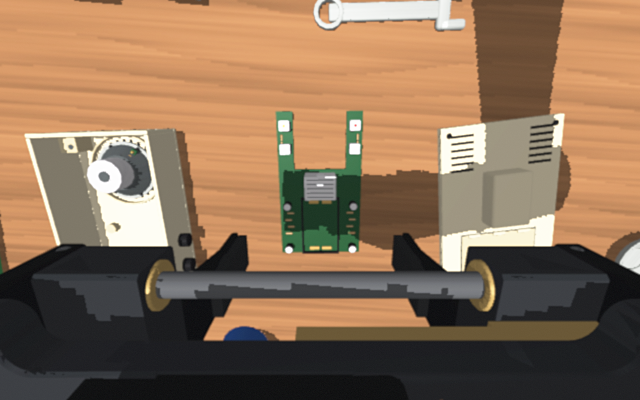

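>>> move_arm(increments="-0.3 0.002 0.04 -0.001 -0.003 -0.009 -0.014;-0.3 0.002 0.09 -0.001 -0.003 -0.009 -0.014;-0.3 0.002 0.13 -0.001 -0.003 -0.009 -0.014;-0.3 0.002 0.155 -0.001 -0.003 -0.009 -0.014;-0.3 0.002 0.17 -0.001 -0.003 -0.009 -0.014;-0.3 0.002 0.18 -0.001 -0.003 -0.009 -0.014;-0.3 0.002 0.184 -0.001 -0.003 -0.009 -0.014;-0.3 0.002 0.184 -0.001 -0.003 -0.009 -0.014")

```text
time_s: 11.35
tcp_pos: [0.5486, 0.0016, 0.0098]
ee_rot: [[0.998, 0.003, -0.068], [0.068, 0.001, 0.998], [0.003, -1.0, 0.001]]
wrist_force: [-0.4, -0.6, -0.3]
gripper_width: 0.65
```

```bash
python3 go.py .550,.0022,.008,4
```

```text
t 11.35 p [0.5486 0.0016 0.0098] yaw 3.89 tilt [0.0026 0.0007] w 0.65 F [-0.4 -0.6 -0.3]
.550,.0022,.008,4 -> [0.0014 0.0018 0.0005] rot [-0.001 -0.002  0.003] rows 0.0
```

>>> move_arm(increments="0 0.001 0.001 0 0 0 0.003;1 0.001 0.001 0 0 0 0.003;1 0.001 0.001 0 0 0 0.003;1 0.001 0.001 0 0 0 0.003;1 0.001 0.001 0 0 0 0.003;1 0.001 0.001 0 0 0 0.003;1 0.001 0.001 0 0 0 0.003")

```text
time_s: 12.05
tcp_pos: [0.55, 0.0026, 0.0095]
ee_rot: [[0.998, 0.001, -0.069], [0.069, 0.001, 0.998], [0.001, -1.0, 0.001]]
wrist_force: [-1.4, 1.2, 5.5]
gripper_width: 0.412
```

```bash
python3 go.py .550,.0022,.2,4
```

```text
t 12.05 p [0.55   0.0026 0.0095] yaw 3.97 tilt [0.0011 0.0011] w 0.412 F [-1.4  1.2  5.5]
.550,.0022,.2,4 -> [ 1.000e-04 -1.905e-01 -2.000e-04] rot [-0.001 -0.001  0.001] rows 3.8
```

>>> move_arm(increments="1 0 -0.01 0 0 0 0;1 0 -0.02 0 0 0 0;1 0 -0.04 0 0 0 0;1 0 -0.07 0 0 0 0;1 0 -0.1 0 0 0 0;1 0 -0.13 0 0 0 0;1 0 -0.15 0 0 0 0;1 0 -0.15 0 0 0 0")

```text
time_s: 12.85
tcp_pos: [0.5514, 0.0024, 0.1626]
ee_rot: [[0.998, 0.007, -0.069], [0.069, 0.002, 0.998], [0.007, -1.0, 0.002]]
wrist_force: [0.2, -0.2, -1.1]
gripper_width: 0.409
```

```bash
python3 go.py .5963,-.2218,.155,5.1;python3 - <<'E'
from station import *
import cv2,numpy as np
from h import *
c=camera_params('wrist')
p,d=capture('wrist');cv2.imwrite('pics/w6.png',p[:,:,::-1])
P=cloud(d,c);near=(abs(P[...,1])<.1)&(abs(P[...,0]-.55)<.13)
g=p.astype(int)
m=near&(P[...,2]>.08)&(P[...,2]<.2)&(g[...,1]>g[...,0]+15)
n,l,st,_=cv2.connectedComponentsWithStats(m.astype(np.uint8))
for i in range(1,n):
    if st[i,4]>200:
        q=P[l==i];print(st[i],q.mean(0).round(4),cv2.minAreaRect((q[:,:2]*1000).astype(np.float32)))
        A=np.c_[q[:,:2],np.ones(len(q))];print(np.linalg.lstsq(A,q[:,2],rcond=None)[0])
E
```

```text
t 12.85 p [0.5514 0.0024 0.1626] yaw 3.96 tilt [0.0073 0.0019] w 0.409 F [ 0.2 -0.2 -1.1]
.5963,-.2218,.155,5.1 -> [ 0.0293  0.0074 -0.2268] rot [-0.002 -0.02   0.007] rows 4.6
[ 228   99  184  167 8375] [ 0.5152 -0.001   0.1545] ((515.43017578125, -1.1586418151855469), (100.41065216064453, 99.82276916503906), 3.954153060913086)
[ 0.00620373 -0.00025468  0.15129773]
[ 288  299   65   28 1778] [0.6007 0.005  0.155 ] ((600.8568115234375, 4.984256744384766), (23.045360565185547, 42.97102737426758), 3.736821413040161)
[0.00395821 0.00138063 0.15256933]
```

View pics/w6.png

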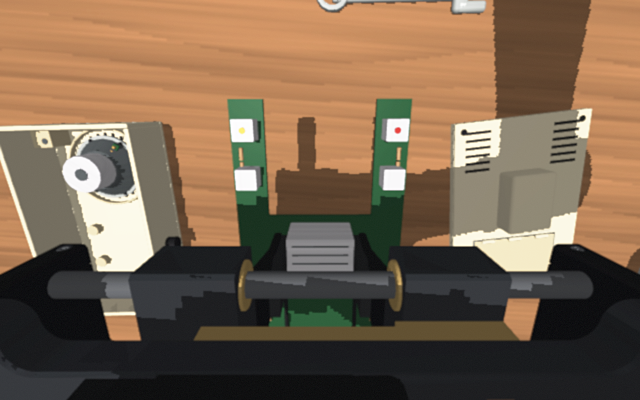

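```bash
python3 go.py .5945,-.2218,.155,5.1
```

```text
t 12.9 p [0.55   0.0024 0.1603] yaw 3.92 tilt [0.003 0.002] w 0.409 F [-0.1 -0.4 -2.9]
.5945,-.2218,.155,5.1 -> [ 0.0291  0.0049 -0.2267] rot [-0.002 -0.021  0.003] rows 4.6
```

>>> move_arm(increments="1 0.028 0.007 -0.227 -0.002 -0.02 0;1 0.028 0.007 -0.227 -0.002 -0.02 0;1 0.028 0.007 -0.227 -0.002 -0.02 0;1 0.028 0.007 -0.227 -0.002 -0.02 0;1 0.028 0.007 -0.227 -0.002 -0.02 0;1 0.028 0.007 -0.227 -0.002 -0.02 0;1 0.028 0.007 -0.227 -0.002 -0.02 0;1 0.028 0.007 -0.227 -0.002 -0.02 0")

```text
time_s: 13.7
tcp_pos: [0.5924, -0.2214, 0.1506]
ee_rot: [[0.996, -0.002, -0.089], [0.089, -0.0, 0.996], [-0.002, -1.0, -0.0]]
wrist_force: [0.6, 0.6, -0.8]
gripper_width: 0.411
```

```bash
python3 go.py .5945,-.2218,.0395,5.1;python3 - <<'E'
from station import *
import cv2,numpy as np
from h import *
p,d=capture('wrist');cv2.imwrite('pics/w7.png',p[:,:,::-1])
p,d=capture('side');cv2.imwrite('pics/s7.png',cv2.resize(p[150:350,250:500],None,fx=3,fy=3)[:,:,::-1])
E
```

```text
t 13.7 p [ 0.5924 -0.2214  0.1506] yaw 5.12 tilt [-0.0023 -0.0001] w 0.411 F [ 0.6  0.6 -0.8]
.5945,-.2218,.0395,5.1 -> [ 0.0023  0.1111 -0.0006] rot [ 0.     0.    -0.002] rows 2.2
```

View pics/w7.png

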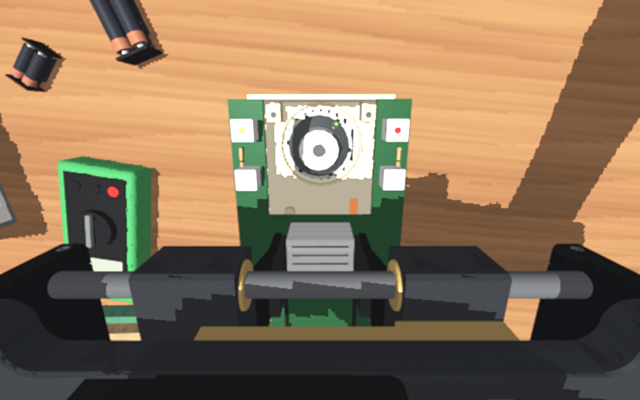

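View pics/s7.png

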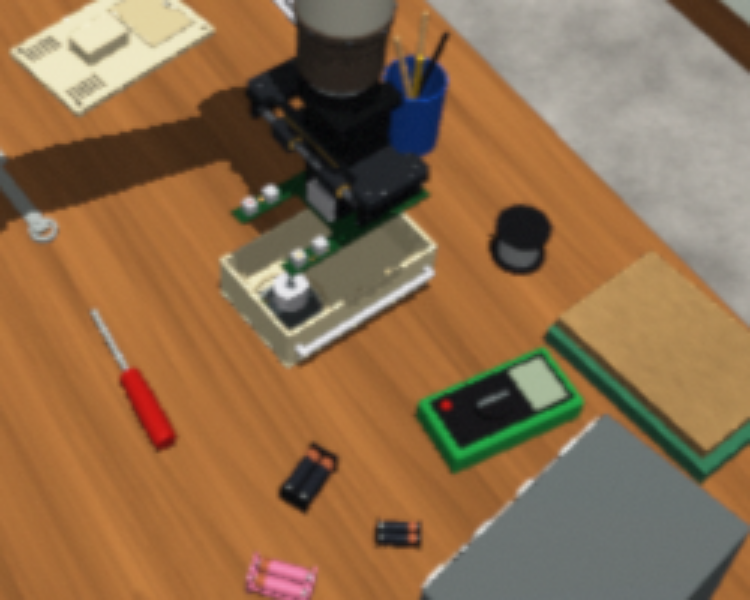

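>>> move_arm(increments="1 0.002 0.03 -0.001 0 0 -0.002;1 0.002 0.055 -0.001 0 0 -0.002;1 0.002 0.075 -0.001 0 0 -0.002;1 0.002 0.085 -0.001 0 0 -0.002;1 0.002 0.095 -0.001 0 0 -0.002;1 0.002 0.102 -0.001 0 0 -0.002;1 0.002 0.107 -0.001 0 0 -0.002;1 0.002 0.107 -0.001 0 0 -0.002")

```text
time_s: 14.6
tcp_pos: [0.5952, -0.2232, 0.0445]
ee_rot: [[0.996, 0.002, -0.089], [0.089, -0.001, 0.996], [0.002, -1.0, -0.001]]
wrist_force: [1.1, -0.5, -1.4]
gripper_width: 0.414
```

```bash
python3 go.py .5945,-.2218,.0375,5.1
```

```text
t 14.6 p [ 0.5952 -0.2232  0.0445] yaw 5.09 tilt [ 0.0016 -0.001 ] w 0.414 F [ 1.1 -0.5 -1.4]
.5945,-.2218,.0375,5.1 -> [-0.0005  0.007   0.0014] rot [ 0.001 -0.     0.002] rows 0.1
```

>>> move_arm(increments="1 0 0.002 0.001 0 0 0;1 0 0.004 0.001 0 0 0;1 0 0.005 0.001 0 0 0;1 0 0.006 0.001 0 0 0;1 0 0.007 0.001 0 0 0;1 0 0.007 0.001 0 0 0")

```text
time_s: 15.2
tcp_pos: [0.5952, -0.2223, 0.0378]
ee_rot: [[0.996, 0.002, -0.089], [0.089, -0.001, 0.996], [0.002, -1.0, -0.001]]
wrist_force: [0.3, -0.8, -2.3]
gripper_width: 0.409
```

>>> move_arm(increments="1 0 0.001 0 0 0 0;1 0 0.001 0 0 0 0;1 0 0.001 0 0 0 0")

```text
time_s: 15.5
tcp_pos: [0.5953, -0.2223, 0.0376]
ee_rot: [[0.996, 0.003, -0.089], [0.089, -0.001, 0.996], [0.002, -1.0, -0.001]]
wrist_force: [-2.0, 0.3, 5.5]
gripper_width: 0.41
```

Contact at the seat height. Release with limited opening, then up.

>>> move_arm(increments="-0.3 0 0 0 0 0 0;-0.3 0 0 0 0 0 0;-0.3 0 0 0 0 0 0;-0.3 0 0 0 0 0 0;-0.3 0 0 0 0 0 0")

```text
time_s: 16.0
tcp_pos: [0.5952, -0.2223, 0.0365]
ee_rot: [[0.996, 0.002, -0.089], [0.089, -0.001, 0.996], [0.002, -1.0, -0.001]]
wrist_force: [-0.0, 0.4, 0.6]
gripper_width: 0.642
```

>>> move_arm(increments="-0.3 0 -0.01 0 0 0 0;-0.3 0 -0.03 0 0 0 0;-0.3 0 -0.06 0 0 0 0;-0.3 0 -0.1 0 0 0 0;-0.6 0 -0.14 0 0 0 0;-0.8 0 -0.16 0 0 0 0;-1 0 -0.16 0 0 0 0")

```text
time_s: 16.7
tcp_pos: [0.5969, -0.2227, 0.2021]
ee_rot: [[0.996, 0.011, -0.089], [0.089, -0.003, 0.996], [0.011, -1.0, -0.004]]
wrist_force: [0.0, 0.1, 0.2]
gripper_width: 0.837
```

```bash
python3 go.py .455,-.4112,.2,25.8;python3 - <<'E'
from station import *
import cv2,numpy as np
from h import *
c=camera_params('wrist')
p,d=capture('wrist');cv2.imwrite('pics/w8.png',p[:,:,::-1])
P=cloud(d,c);near=(abs(P[...,1]+.222)<.09)&(abs(P[...,0]-.6)<.13)
g=p.astype(int)
for nm,m in [('green',near&(P[...,2]>.02)&(P[...,2]<.07)&(g[...,1]>g[...,0]+15)),('block',near&(P[...,2]>.05)&(P[...,2]<.062)&(abs(P[...,0]-.595)<.03)&(abs(P[...,1]+.222)<.035))]:
  n,l,st,_=cv2.connectedComponentsWithStats(m.astype(np.uint8))
  for i in range(1,n):
    if st[i,4]>200:
        q=P[l==i];print(nm,st[i],q.mean(0).round(4),cv2.minAreaRect((q[:,:2]*1000).astype(np.float32)))
        A=np.c_[q[:,:2],np.ones(len(q))];print(np.linalg.lstsq(A,q[:,2],rcond=None)[0])
E
```

```text
t 16.7 p [ 0.5969 -0.2227  0.2021] yaw 5.12 tilt [ 0.0111 -0.004 ] w 0.837 F [0.  0.1 0.2]
.455,-.4112,.2,25.8 -> [-0.1582  0.001  -0.1751] rot [ 0.006 -0.361  0.01 ] rows 4.7
green [ 275  103   92  149 6726] [ 0.6117 -0.2222  0.0297] ((596.9634399414062, -223.41290283203125), (175.21070861816406, 99.76116943359375), 5.134291648864746)
[ 0.00132669 -0.00053756  0.0287614 ]
block [304 172  34  27 915] [ 0.5931 -0.2238  0.0555] ((593.8209228515625, -223.88694763183594), (28.590620040893555, 35.74103927612305), 5.48761510848999)
[0.03245669 0.00345409 0.03701676]
```

View pics/w8.png

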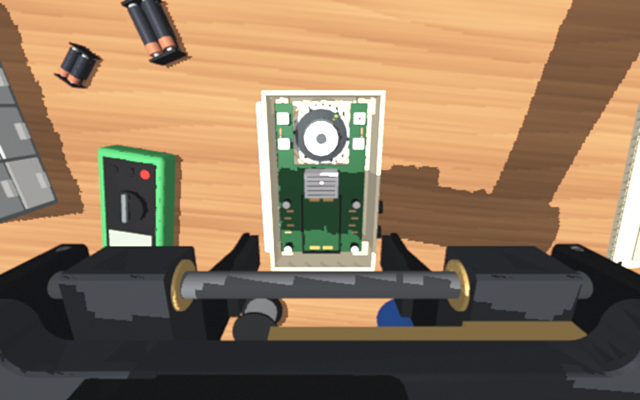

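>>> move_arm(increments="-0.3 -0.158 0 -0.175 0.006 -0.361 0.01;-0.3 -0.158 0 -0.175 0.006 -0.361 0.01;-0.3 -0.158 0 -0.175 0.006 -0.361 0.01;-0.3 -0.158 0 -0.175 0.006 -0.361 0.01;-0.3 -0.158 0 -0.175 0.006 -0.361 0.01;-0.3 -0.158 0 -0.175 0.006 -0.361 0.01;-0.3 -0.158 0 -0.175 0.006 -0.361 0.01;-0.3 -0.158 0 -0.175 0.006 -0.361 0.01")

```text
time_s: 17.55
tcp_pos: [0.453, -0.4097, 0.1956]
ee_rot: [[0.9, -0.011, -0.435], [0.435, 0.003, 0.9], [-0.008, -1.0, 0.008]]
wrist_force: [0.7, 0.0, 0.2]
gripper_width: 0.654
```

```bash
python3 go.py .4545,-.4112,.013,25.8;python3 - <<'E'
from station import *
import cv2,numpy as np
from h import *
c=camera_params('wrist')
p,d=capture('wrist');cv2.imwrite('pics/w9.png',p[:,:,::-1])
P=cloud(d,c);near=(abs(P[...,1]+.411)<.05)&(abs(P[...,0]-.455)<.05)
m=near&(P[...,2]>.01)&(P[...,2]<.05)
n,l,st,_=cv2.connectedComponentsWithStats(m.astype(np.uint8))
for i in range(1,n):
    if st[i,4]>200:
        q=P[l==i];print(st[i],q.mean(0).round(4),cv2.minAreaRect((q[:,:2]*1000).astype(np.float32)))
E
```

```text
t 17.55 p [ 0.453  -0.4097  0.1956] yaw 25.8 tilt [-0.0081  0.0076] w 0.654 F [0.7 0.  0.2]
.4545,-.4112,.013,25.8 -> [ 0.0022  0.1825 -0.0034] rot [-0.008 -0.    -0.008] rows 3.7
[ 305  159   27   51 1337] [ 0.4517 -0.4124  0.0225] ((452.5173034667969, -411.79217529296875), (58.3121452331543, 30.80999183654785), 24.979446411132812)
```

View pics/w9.png

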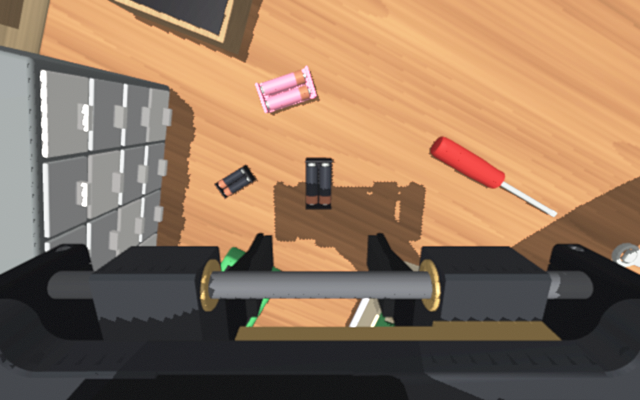

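>>> move_arm(increments="-0.3 0.002 0.04 -0.003 -0.008 0.006 -0.008;-0.3 0.002 0.09 -0.003 -0.008 0.006 -0.008;-0.3 0.002 0.13 -0.003 -0.008 0.006 -0.008;-0.3 0.002 0.155 -0.003 -0.008 0.006 -0.008;-0.3 0.002 0.17 -0.003 -0.008 0.006 -0.008;-0.3 0.002 0.18 -0.003 -0.008 0.006 -0.008;-0.3 0.002 0.183 -0.003 -0.008 0.006 -0.008;-0.3 0.002 0.183 -0.003 -0.008 0.006 -0.008")

```text
time_s: 18.4
tcp_pos: [0.455, -0.4116, 0.0137]
ee_rot: [[0.903, 0.002, -0.43], [0.43, -0.002, 0.903], [0.001, -1.0, -0.002]]
wrist_force: [-0.9, -0.5, 0.2]
gripper_width: 0.649
```

```bash
python3 go.py .4545,-.4115,.013,25.4
```

```text
t 18.4 p [ 0.455  -0.4116  0.0137] yaw 25.49 tilt [ 0.0009 -0.0024] w 0.649 F [-0.9 -0.5  0.2]
.4545,-.4115,.013,25.4 -> [-0.0005  0.0007  0.0003] rot [0.002 0.002 0.001] rows 0.0
```

>>> move_arm(increments="0 0 0 0 0 0 0;1 0 0 0 0 0 0;1 0 0 0 0 0 0;1 0 0 0 0 0 0;1 0 0 0 0 0 0;1 0 0 0 0 0 0;1 0 0 0 0 0 0;1 0 0 0 0 0 0")

```text
time_s: 19.2
tcp_pos: [0.4543, -0.4118, 0.014]
ee_rot: [[0.903, 0.001, -0.429], [0.429, -0.001, 0.903], [0.001, -1.0, -0.002]]
wrist_force: [-0.8, 3.1, 5.4]
gripper_width: 0.355
```

>>> move_arm(increments="1 0 -0.01 0 0 0 0;1 0 -0.03 0 0 0 0;1 0 -0.06 0 0 0 0;1 0 -0.1 0 0 0 0;1 0 -0.14 0 0 0 0;1 0 -0.16 0 0 0 0;1 0 -0.17 0 0 0 0;1 0 -0.17 0 0 0 0")

```text
time_s: 20.0
tcp_pos: [0.4546, -0.4119, 0.1847]
ee_rot: [[0.903, 0.004, -0.429], [0.429, -0.003, 0.903], [0.002, -1.0, -0.004]]
wrist_force: [-0.0, 1.0, -0.7]
gripper_width: 0.352
```

```bash
python3 go.py .6485,-.2175,.185,5.1;python3 - <<'E'
from station import *
import cv2,numpy as np
from h import *
p,d=capture('wrist');cv2.imwrite('pics/w10.png',p[:,:,::-1])
E
```

```text
t 20.0 p [ 0.4546 -0.4119  0.1847] yaw 25.42 tilt [ 0.0024 -0.0042] w 0.352 F [-0.   1.  -0.7]
.6485,-.2175,.185,5.1 -> [ 2.586e-01 -1.000e-04  9.240e-02] rot [0.004 0.355 0.003] rows 5.5
```

View pics/w10.png

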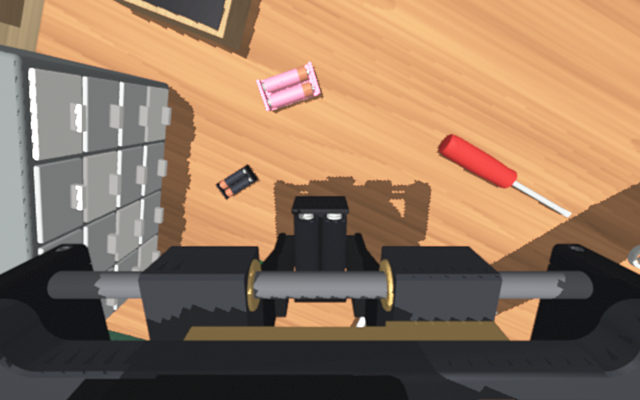

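>>> move_arm(increments="1 0.259 0 0.092 0.004 0.355 0.003;1 0.259 0 0.092 0.004 0.355 0.003;1 0.259 0 0.092 0.004 0.355 0.003;1 0.259 0 0.092 0.004 0.355 0.003;1 0.259 0 0.092 0.004 0.355 0.003;1 0.259 0 0.092 0.004 0.355 0.003;1 0.259 0 0.092 0.004 0.355 0.003;1 0.259 0 0.092 0.004 0.355 0.003")

```text
time_s: 20.85
tcp_pos: [0.6478, -0.2165, 0.1807]
ee_rot: [[0.996, -0.007, -0.09], [0.09, 0.002, 0.996], [-0.007, -1.0, 0.003]]
wrist_force: [-0.8, 0.7, -1.9]
gripper_width: 0.351
```

```bash
python3 go.py .6488,-.2175,.053,5.1;python3 - <<'E'
from station import *
import cv2,numpy as np
from h import *
p,d=capture('wrist');cv2.imwrite('pics/w11.png',p[:,:,::-1])
p,d=capture('side');cv2.imwrite('pics/s11.png',cv2.resize(p[150:350,250:500],None,fx=3,fy=3)[:,:,::-1])
E
```

```text
t 20.85 p [ 0.6478 -0.2165  0.1807] yaw 5.15 tilt [-0.007  0.003] w 0.351 F [-0.8  0.7 -1.9]
.6488,-.2175,.053,5.1 -> [ 0.0018  0.1276 -0.0015] rot [-0.003  0.001 -0.007] rows 2.6
```

View pics/w11.png

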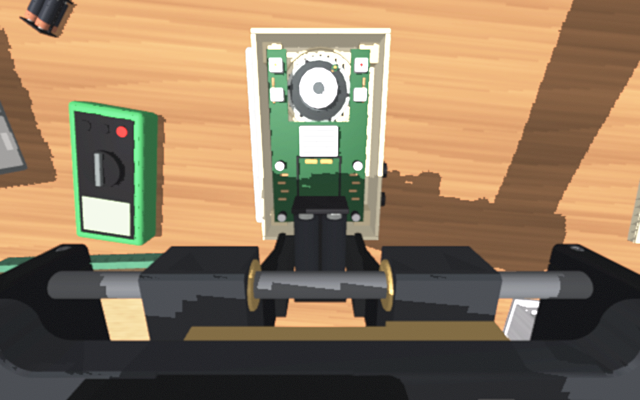

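View pics/s11.png

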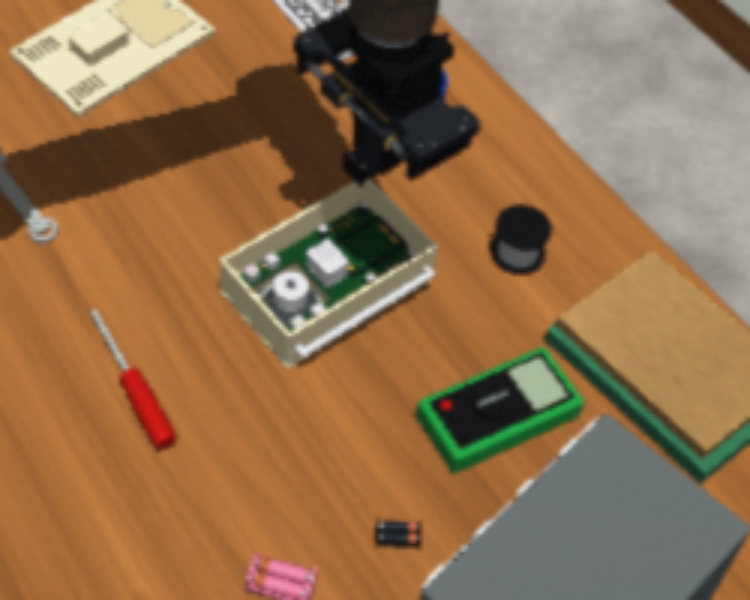

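>>> move_arm(increments="1 0.002 0.04 -0.001 -0.003 0.001 -0.007;1 0.002 0.07 -0.001 -0.003 0.001 -0.007;1 0.002 0.09 -0.001 -0.003 0.001 -0.007;1 0.002 0.105 -0.001 -0.003 0.001 -0.007;1 0.002 0.115 -0.001 -0.003 0.001 -0.007;1 0.002 0.12 -0.001 -0.003 0.001 -0.007;1 0.002 0.124 -0.001 -0.003 0.001 -0.007;1 0.002 0.124 -0.001 -0.003 0.001 -0.007")

```text
time_s: 21.75
tcp_pos: [0.6505, -0.2181, 0.0599]
ee_rot: [[0.996, 0.005, -0.088], [0.088, -0.001, 0.996], [0.005, -1.0, -0.001]]
wrist_force: [-0.7, 1.0, -1.6]
gripper_width: 0.349
```

```bash
python3 go.py .6488,-.2175,.045,5.1
```

```text
t 21.75 p [ 0.6505 -0.2181  0.0599] yaw 5.02 tilt [ 0.0054 -0.0014] w 0.349 F [-0.7  1.  -1.6]
.6488,-.2175,.045,5.1 -> [-0.0018  0.0148  0.0007] rot [ 0.001 -0.001  0.005] rows 0.3
```

>>> move_arm(increments="1 -0.001 0.003 0.001 0 -0.001 0;1 -0.001 0.005 0.001 0 -0.001 0;1 -0.001 0.007 0.001 0 -0.001 0;1 -0.001 0.009 0.001 0 -0.001 0;1 -0.001 0.011 0.001 0 -0.001 0;1 -0.001 0.012 0.001 0 -0.001 0;1 -0.001 0.012 0.001 0 -0.001 0")

```text
time_s: 22.45
tcp_pos: [0.6492, -0.217, 0.0473]
ee_rot: [[0.996, 0.004, -0.089], [0.089, -0.001, 0.996], [0.004, -1.0, -0.001]]
wrist_force: [0.5, 0.4, -0.8]
gripper_width: 0.352
```

>>> move_arm(increments="1 0 0.001 0 0 0 0;1 0 0.002 0 0 0 0;1 0 0.002 0 0 0 0")

```text
time_s: 22.75
tcp_pos: [0.6492, -0.217, 0.0454]
ee_rot: [[0.996, 0.005, -0.089], [0.089, -0.001, 0.996], [0.005, -1.0, -0.001]]
wrist_force: [0.3, -0.5, -1.9]
gripper_width: 0.353
```

>>> move_arm(increments="1 0 0.001 0 0 0 0;1 0 0.001 0 0 0 0;1 0 0.001 0 0 0 0")

```text
time_s: 23.05
tcp_pos: [0.6495, -0.2171, 0.0451]
ee_rot: [[0.996, 0.005, -0.089], [0.089, -0.001, 0.996], [0.005, -1.0, -0.002]]
wrist_force: [-1.1, 0.8, 2.2]
gripper_width: 0.356
```

>>> move_arm(increments="-0.15 0 0 0 0 0 0;-0.15 0 0 0 0 0 0;-0.15 0 0 0 0 0 0;-0.15 0 0 0 0 0 0;-0.15 0 0 0 0 0 0")

```text
time_s: 23.55
tcp_pos: [0.6494, -0.2171, 0.0445]
ee_rot: [[0.996, 0.005, -0.089], [0.089, -0.001, 0.996], [0.005, -1.0, -0.001]]
wrist_force: [0.2, 0.5, 0.2]
gripper_width: 0.571
```

>>> move_arm(increments="-0.15 0 -0.01 0 0 0 0;-0.15 0 -0.03 0 0 0 0;-0.15 0 -0.06 0 0 0 0;-0.3 -0.03 -0.1 0 0 0 0;-0.6 -0.05 -0.13 0 0 0 0;-0.8 -0.05 -0.14 0 0 0 0;-1 -0.05 -0.14 0 0 0 0")

```text
time_s: 24.25
tcp_pos: [0.6, -0.2216, 0.1874]
ee_rot: [[0.996, 0.011, -0.089], [0.089, -0.002, 0.996], [0.01, -1.0, -0.003]]
wrist_force: [0.1, -0.3, 0.4]
gripper_width: 0.835
```

```bash
python3 go.py .5505,.2183,.2,10.7;python3 - <<'E'
from station import *
import cv2,numpy as np
from h import *
c=camera_params('side')
p,d=capture('side');cv2.imwrite('pics/s12.png',cv2.resize(p[150:350,250:500],None,fx=3,fy=3)[:,:,::-1])
p,d=capture('wrist');cv2.imwrite('pics/w12.png',p[:,:,::-1])
E
```

```text
t 24.25 p [ 0.6    -0.2216  0.1874] yaw 5.09 tilt [ 0.0105 -0.0027] w 0.835 F [ 0.1 -0.3  0.4]
.5505,.2183,.2,10.7 -> [-0.0101 -0.0139  0.4426] rot [ 0.003 -0.098  0.01 ] rows 8.9
```

View pics/w12.png

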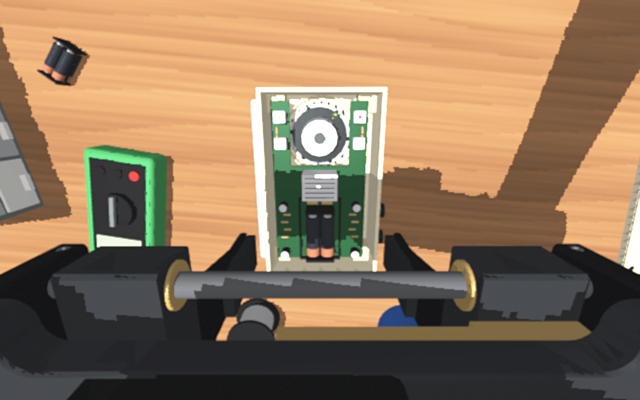

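View pics/s12.png

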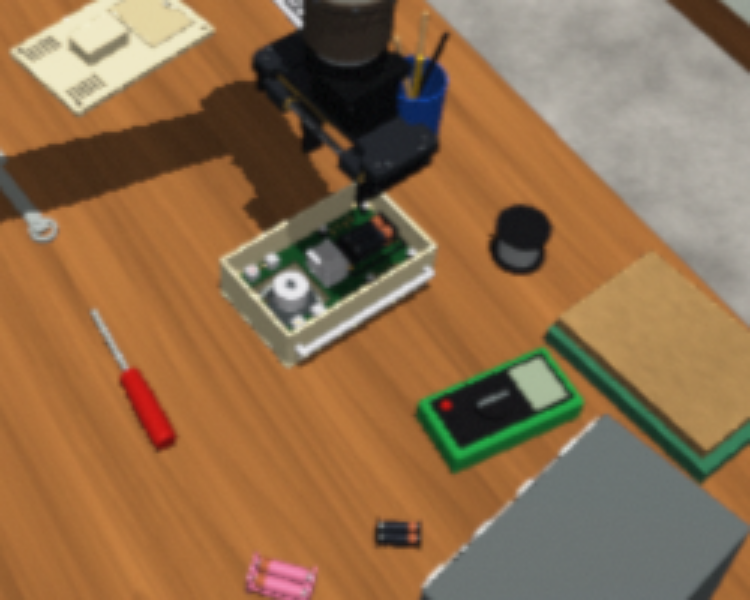

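>>> move_arm(increments="-1 -0.01 -0.014 0.443 0.003 -0.098 0.01;-1 -0.01 -0.014 0.443 0.003 -0.098 0.01;-1 -0.01 -0.014 0.443 0.003 -0.098 0.01;-1 -0.01 -0.014 0.443 0.003 -0.098 0.01;-1 -0.01 -0.014 0.443 0.003 -0.098 0.01;-1 -0.01 -0.014 0.443 0.003 -0.098 0.01;-1 -0.01 -0.014 0.443 0.003 -0.098 0.01;-1 -0.01 -0.014 0.443 0.003 -0.098 0.01")

```text
time_s: 25.15
tcp_pos: [0.5534, 0.1781, 0.1941]
ee_rot: [[0.983, -0.009, -0.186], [0.186, -0.001, 0.983], [-0.009, -1.0, 0.0]]
wrist_force: [1.5, 0.6, -0.4]
gripper_width: 0.998
```

```bash
python3 go.py .5505,.2183,.2,10.7
```

```text
t 25.15 p [0.5534 0.1781 0.1941] yaw 10.72 tilt [-0.009   0.0005] w 0.998 F [ 1.5  0.6 -0.4]
.5505,.2183,.2,10.7 -> [ 0.0045 -0.0059  0.04  ] rot [-0.     0.    -0.009] rows 0.8
```

>>> move_arm(increments="-1 0.003 -0.004 0.04 0 0 -0.005;-1 0.003 -0.004 0.04 0 0 -0.005;-1 0.003 -0.004 0.04 0 0 -0.005")

```text
time_s: 25.45
tcp_pos: [0.5492, 0.2169, 0.1981]
ee_rot: [[0.982, -0.004, -0.188], [0.188, -0.001, 0.982], [-0.004, -1.0, 0.0]]
wrist_force: [0.2, -0.3, 0.2]
gripper_width: 1.002
```

```bash
python3 go.py .5505,.2183,.017,10.7;python3 - <<'E'
from station import *
import cv2,numpy as np
from h import *
c=camera_params('wrist')
p,d=capture('wrist');cv2.imwrite('pics/w13.png',p[:,:,::-1])
P=cloud(d,c);near=(abs(P[...,1]-.22)<.1)&(abs(P[...,0]-.56)<.14)
for nm,m in [('cleat',(P[...,2]>.03)&(P[...,2]<.045)&near),('plate',near&(P[...,2]<.045)&(P[...,2]>.005))]:
  n,l,st,_=cv2.connectedComponentsWithStats(m.astype(np.uint8))
  for i in range(1,n):
    if st[i,4]>300:
        q=P[l==i];print(nm,st[i],q.mean(0).round(4),cv2.minAreaRect((q[:,:2]*1000).astype(np.float32)))
E
```

```text
t 25.45 p [0.5492 0.2169 0.1981] yaw 10.83 tilt [-0.0041  0.0002] w 1.002 F [ 0.2 -0.3  0.2]
.5505,.2183,.017,10.7 -> [0.0023 0.1811 0.0011] rot [-0.     0.002 -0.004] rows 3.6
cleat [ 304  158   39   55 2115] [0.5464 0.219  0.0355] ((547.36279296875, 219.38775634765625), (62.929996490478516, 43.87685012817383), 10.556497573852539)
plate [  263   106   122   165 18557] [0.5553 0.2206 0.0129] ((564.4092407226562, 222.4175262451172), (207.83563232421875, 138.26673889160156), 10.595687866210938)
```

View pics/w13.png

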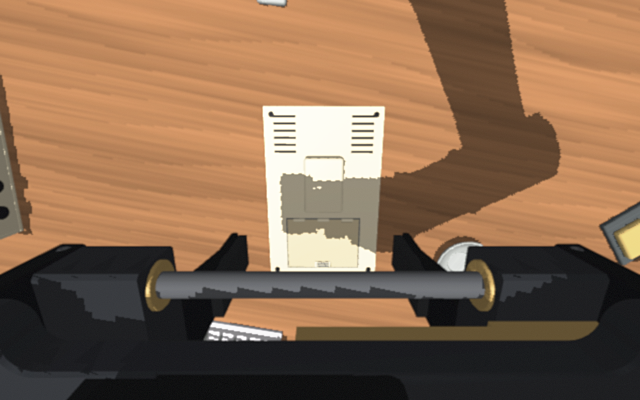

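```bash
python3 go.py .5640,.2215,.016,10.7
```

```text
t 25.5 p [0.5494 0.2158 0.1984] yaw 10.74 tilt [-0.0038  0.0002] w 0.994 F [-0.2 -0.5 -0.6]
.5640,.2215,.016,10.7 -> [0.0161 0.1823 0.0028] rot [-0.     0.001 -0.004] rows 3.7
```

>>> move_arm(increments="-0.6 0.016 0.04 0.003 0 0 -0.004;-0.6 0.016 0.09 0.003 0 0 -0.004;-0.6 0.016 0.13 0.003 0 0 -0.004;-0.6 0.016 0.155 0.003 0 0 -0.004;-0.6 0.016 0.17 0.003 0 0 -0.004;-0.6 0.016 0.178 0.003 0 0 -0.004;-0.6 0.016 0.182 0.003 0 0 -0.004;-0.6 0.016 0.182 0.003 0 0 -0.004")

```text
time_s: 26.3
tcp_pos: [0.5652, 0.2214, 0.0183]
ee_rot: [[0.983, 0.003, -0.185], [0.185, 0.002, 0.983], [0.004, -1.0, 0.002]]
wrist_force: [-0.6, -0.1, -0.2]
gripper_width: 0.802
```

```bash
python3 go.py .5640,.2215,.016,10.7
```

```text
t 26.3 p [0.5652 0.2214 0.0183] yaw 10.65 tilt [0.0035 0.0016] w 0.802 F [-0.6 -0.1 -0.2]
.5640,.2215,.016,10.7 -> [-0.0012  0.0023  0.0003] rot [-0.002 -0.001  0.004] rows 0.1
```

>>> move_arm(increments="0 0 0 0 -0.002 0 0.004;1 0 0 0 -0.002 0 0.004;1 0 0 0 -0.002 0 0.004;1 0 0 0 -0.002 0 0.004;1 0 0 0 -0.002 0 0.004;1 0 0 0 -0.002 0 0.004;1 0 0 0 -0.002 0 0.004;1 0 0 0 -0.002 0 0.004")

```text
time_s: 27.1
tcp_pos: [0.5652, 0.2225, 0.019]
ee_rot: [[0.983, 0.001, -0.186], [0.186, 0.0, 0.983], [0.001, -1.0, 0.0]]
wrist_force: [-1.9, 1.0, 4.7]
gripper_width: 0.502
```

>>> move_arm(increments="1 0 -0.01 0 0 0 0;1 0 -0.02 0 0 0 0;1 0 -0.04 0 0 0 0;1 0 -0.07 0 0 0 0;1 0 -0.11 0 0 0 0;1 0 -0.14 0 0 0 0;1 0 -0.16 0 0 0 0;1 0 -0.16 0 0 0 0")

```text
time_s: 27.9
tcp_pos: [0.5666, 0.2227, 0.1824]
ee_rot: [[0.983, 0.006, -0.186], [0.186, 0.003, 0.983], [0.007, -1.0, 0.002]]
wrist_force: [0.3, 0.1, -2.1]
gripper_width: 0.503
```

```bash
python3 go.py .594,-.2218,.18,5.1;python3 - <<'E'
from station import *
import cv2,numpy as np
from h import *
c=camera_params('wrist')
p,d=capture('wrist');cv2.imwrite('pics/w14.png',p[:,:,::-1])
P=cloud(d,c);near=(abs(P[...,1]-.22)<.1)&(abs(P[...,0]-.56)<.14)&(p.min(2)>60)
m=near&(P[...,2]>.1)&(P[...,2]<.187)
n,l,st,_=cv2.connectedComponentsWithStats(m.astype(np.uint8))
for i in range(1,n):
    if st[i,4]>300:
        q=P[l==i];print(st[i],q.mean(0).round(4),cv2.minAreaRect((q[:,:2]*1000).astype(np.float32)))
        A=np.c_[q[:,:2],np.ones(len(q))];print(np.linalg.lstsq(A,q[:,2],rcond=None)[0])
E
```

```text
t 27.9 p [0.5666 0.2227 0.1824] yaw 10.71 tilt [0.0068 0.0022] w 0.503 F [ 0.3  0.1 -2.1]
.594,-.2218,.18,5.1 -> [-0.0557  0.0011 -0.4419] rot [-0.002  0.098  0.007] rows 8.9
[  190    63   260   207 35646] [0.5074 0.2102 0.1727] ((523.72900390625, 213.61976623535156), (121.88883972167969, 139.0348358154297), 10.544133186340332)
[0.00651658 0.00230844 0.16888416]
[ 260  299  120   28 2811] [0.6159 0.2309 0.1747] ((615.2973022460938, 230.9937744140625), (23.603233337402344, 81.32234954833984), 10.126814842224121)
[ 0.0008919  -0.00023337  0.17417233]
```

View pics/w14.png

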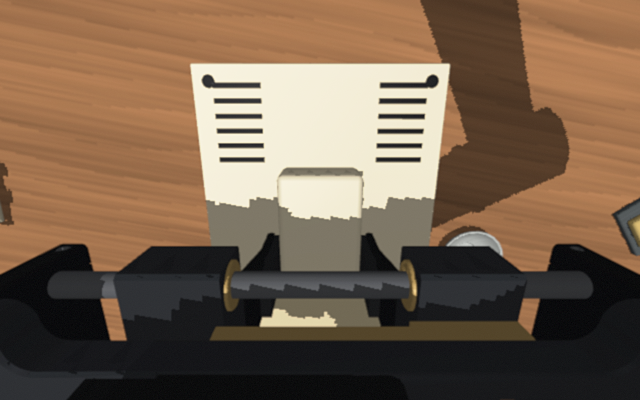

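>>> move_arm(increments="1 -0.056 0 -0.441 0 0.098 0;1 -0.056 0 -0.441 0 0.098 0;1 -0.056 0 -0.441 0 0.098 0;1 -0.056 0 -0.441 0 0.098 0;1 -0.056 0 -0.441 0 0.098 0;1 -0.056 0 -0.441 0 0.098 0;1 -0.056 0 -0.441 0 0.098 0;1 -0.056 0 -0.441 0 0.098 0")

```text
time_s: 28.75
tcp_pos: [0.5876, -0.179, 0.1761]
ee_rot: [[0.996, -0.005, -0.088], [0.088, 0.001, 0.996], [-0.004, -1.0, 0.001]]
wrist_force: [0.9, 0.7, -2.0]
gripper_width: 0.505
```

```bash
python3 go.py .5942,-.2212,.15,5.1
```

```text
t 28.75 p [ 0.5876 -0.179   0.1761] yaw 5.07 tilt [-0.0045  0.001 ] w 0.505 F [ 0.9  0.7 -2. ]
.5942,-.2212,.15,5.1 -> [ 0.003   0.026  -0.0427] rot [-0.001 -0.001 -0.004] rows 1.0
```

>>> move_arm(increments="1 0.003 0.026 -0.043 0 0 -0.004;1 0.003 0.026 -0.043 0 0 -0.004;1 0.003 0.026 -0.043 0 0 -0.004;1 0.003 0.026 -0.043 0 0 -0.004")

```text
time_s: 29.15
tcp_pos: [0.5956, -0.2191, 0.1517]
ee_rot: [[0.996, 0.002, -0.089], [0.089, 0.0, 0.996], [0.002, -1.0, 0.0]]
wrist_force: [0.3, -0.1, -2.1]
gripper_width: 0.503
```

```bash
python3 go.py .5942,-.2212,.09,5.1;python3 - <<'E'
from station import *
import cv2,numpy as np
from h import *
p,d=capture('wrist');cv2.imwrite('pics/w15.png',p[:,:,::-1])
p,d=capture('side');cv2.imwrite('pics/s15.png',cv2.resize(p[150:350,250:500],None,fx=3,fy=3)[:,:,::-1])
E
```

```text
t 29.15 p [ 0.5956 -0.2191  0.1517] yaw 5.12 tilt [0.0022 0.0001] w 0.503 F [ 0.3 -0.1 -2.1]
.5942,-.2212,.09,5.1 -> [-0.0017  0.0617 -0.0019] rot [-0.     0.     0.002] rows 1.2
```

View pics/s15.png

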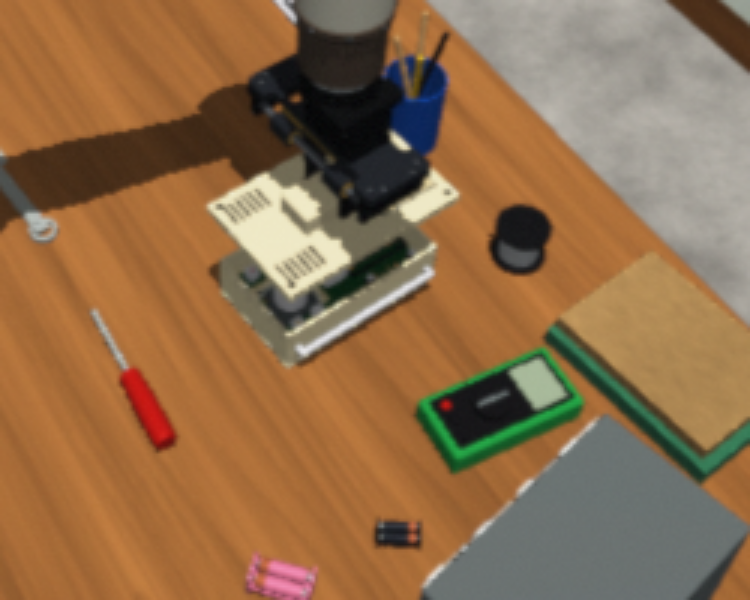

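View pics/w15.png

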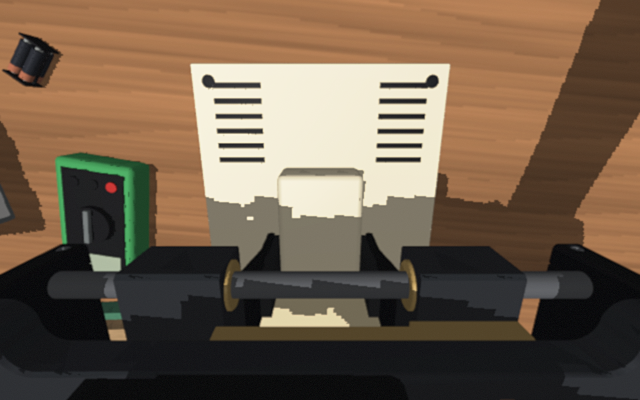

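>>> move_arm(increments="1 -0.001 0.02 -0.002 0 0 0.002;1 -0.001 0.035 -0.002 0 0 0.002;1 -0.001 0.048 -0.002 0 0 0.002;1 -0.001 0.056 -0.002 0 0 0.002;1 -0.001 0.06 -0.002 0 0 0.002;1 -0.001 0.06 -0.002 0 0 0.002;1 -0.001 0.06 -0.002 0 0 0.002")

```text
time_s: 29.95
tcp_pos: [0.5959, -0.2219, 0.0932]
ee_rot: [[0.996, 0.003, -0.089], [0.089, -0.001, 0.996], [0.003, -1.0, -0.001]]
wrist_force: [0.4, -0.6, -2.0]
gripper_width: 0.509
```

```bash
python3 go.py .5942,-.2212,.071,5.1;python3 - <<'E'
from station import *
import cv2,numpy as np
from h import *
p,d=capture('side');cv2.imwrite('pics/s16.png',cv2.resize(p[180:300,300:420],None,fx=5,fy=5,interpolation=cv2.INTER_CUBIC)[:,:,::-1])
E
```

```text
t 29.95 p [ 0.5959 -0.2219  0.0932] yaw 5.11 tilt [ 0.003  -0.0008] w 0.509 F [ 0.4 -0.6 -2. ]
.5942,-.2212,.071,5.1 -> [-0.0017  0.0222  0.0008] rot [0.001 0.    0.003] rows 0.4
```

View pics/s16.png

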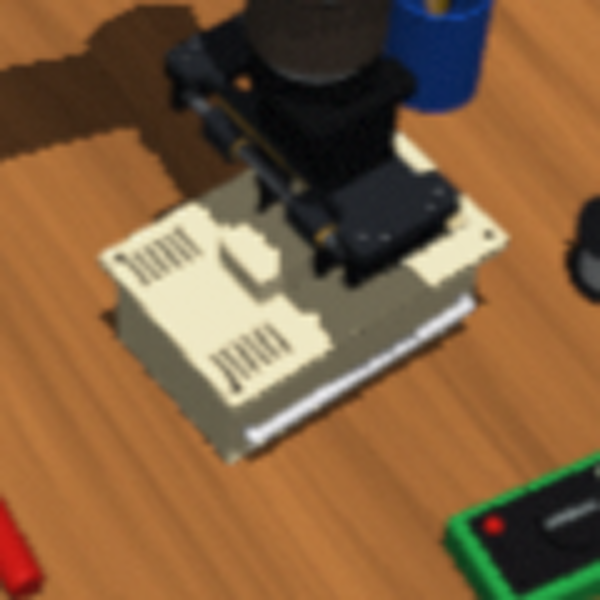

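Correct x by −1.5 mm and lower gently.

>>> move_arm(increments="1 -0.001 0.003 0 0 0 0.003;1 -0.0015 0.006 0 0 0 0.003;1 -0.0015 0.009 0 0 0 0.003;1 -0.0015 0.011 0 0 0 0.003;1 -0.0015 0.012 0 0 0 0.003;1 -0.0015 0.012 0 0 0 0.003")

```text
time_s: 30.6
tcp_pos: [0.5938, -0.222, 0.0803]
ee_rot: [[0.996, -0.002, -0.089], [0.089, -0.0, 0.996], [-0.002, -1.0, -0.0]]
wrist_force: [-0.3, 0.2, -2.4]
gripper_width: 0.503
```

>>> move_arm(increments="1 0 0.002 0 0 0 0;1 0 0.004 0 0 0 0;1 0 0.006 0 0 0 0;1 0 0.008 0 0 0 0;1 0 0.008 0 0 0 0")

```text
time_s: 31.1
tcp_pos: [0.5936, -0.2219, 0.0721]
ee_rot: [[0.996, -0.002, -0.089], [0.089, -0.0, 0.996], [-0.002, -1.0, -0.0]]
wrist_force: [-0.0, 0.2, -2.0]
gripper_width: 0.5
```

Lip is past the rim with no contact force; go to the seat.

>>> move_arm(increments="1 0 0.001 0 0 0 0;1 0 0.001 0 0 0 0;1 0 0.002 0 0 0 0;1 0 0.002 0 0 0 0")

```text
time_s: 31.5
tcp_pos: [0.5941, -0.222, 0.0711]
ee_rot: [[0.996, -0.001, -0.089], [0.089, -0.001, 0.996], [-0.001, -1.0, -0.001]]
wrist_force: [-0.9, 0.7, 0.0]
gripper_width: 0.505
```

>>> move_arm(increments="1 0 0.001 0 0 0 0;1 0 0.001 0 0 0 0")

```text
time_s: 31.7
tcp_pos: [0.5941, -0.2221, 0.071]
ee_rot: [[0.996, -0.0, -0.089], [0.089, -0.001, 0.996], [-0.0, -1.0, -0.001]]
wrist_force: [-2.3, 1.2, 5.1]
gripper_width: 0.5
```

>>> move_arm(increments="-0.6 0 0 0 0 0 0;-0.6 0 0 0 0 0 0;-0.6 0 0 0 0 0 0;-0.6 0 0 0 0 0 0;-0.6 0 0 0 0 0 0")

```text
time_s: 32.2
tcp_pos: [0.594, -0.222, 0.0694]
ee_rot: [[0.996, -0.001, -0.089], [0.089, -0.0, 0.996], [-0.001, -1.0, -0.0]]
wrist_force: [0.5, 0.4, 0.4]
gripper_width: 0.784
```

>>> move_arm(increments="-0.6 0 -0.01 0 0 0 0;-0.6 0 -0.03 0 0 0 0;-0.6 0 -0.06 0 0 0 0;-0.6 0 -0.1 0 0 0 0;-0.6 0 -0.14 0 0 0 0;-0.6 0 -0.14 0 0 0 0;-0.6 0 -0.14 0 0 0 0")

```text
time_s: 32.9
tcp_pos: [0.5945, -0.2219, 0.2116]
ee_rot: [[0.996, 0.002, -0.089], [0.089, -0.0, 0.996], [0.002, -1.0, -0.001]]
wrist_force: [-0.4, -0.7, -0.3]
gripper_width: 0.802
```

```bash
python3 go.py .45,0,.25,5.1;python3 - <<'E'
from station import *
import cv2,numpy as np
from h import *
p,d=capture('side');cv2.imwrite('pics/s17.png',cv2.resize(p[180:300,300:420],None,fx=5,fy=5,interpolation=cv2.INTER_CUBIC)[:,:,::-1])
c=camera_params('wrist')
p,d=capture('wrist');cv2.imwrite('pics/w17.png',p[:,:,::-1])
P=cloud(d,c);near=(abs(P[...,1]+.22)<.1)&(abs(P[...,0]-.58)<.14)
for nm,m in [('cleat',(P[...,2]>.079)&(P[...,2]<.095)&near),('plate',near&(P[...,2]<.07)&(P[...,2]>.055))]:
  n,l,st,_=cv2.connectedComponentsWithStats(m.astype(np.uint8))
  for i in range(1,n):
    if st[i,4]>300:
        q=P[l==i];print(nm,st[i],q.mean(0).round(4),cv2.minAreaRect((q[:,:2]*1000).astype(np.float32)))
        A=np.c_[q[:,:2],np.ones(len(q))];print(np.linalg.lstsq(A,q[:,2],rcond=None)[0])
E
```

```text
t 32.9 p [ 0.5945 -0.2219  0.2116] yaw 5.08 tilt [ 0.0024 -0.0007] w 0.802 F [-0.4 -0.7 -0.3]
.45,0,.25,5.1 -> [-0.1242 -0.0389  0.2338] rot [ 0.001 -0.     0.002] rows 5.4
cleat [ 297  146   46   64 2829] [ 0.575  -0.2249  0.0875] ((576.3709716796875, -224.80101013183594), (63.416175842285156, 44.03499221801758), 5.03559684753418)
[ 0.00409526 -0.0009756   0.08489243]
plate [  249    87   141   184 20619] [ 0.581  -0.2243  0.062 ] ((590.6368408203125, -223.59271240234375), (201.54910278320312, 138.28907775878906), 5.046271800994873)
[0.00569129 0.0001763  0.05870914]
```

View pics/s17.png

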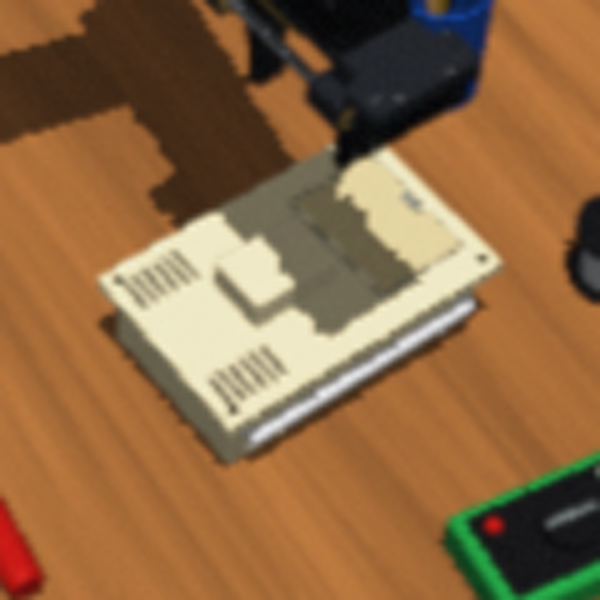

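View pics/w17.png

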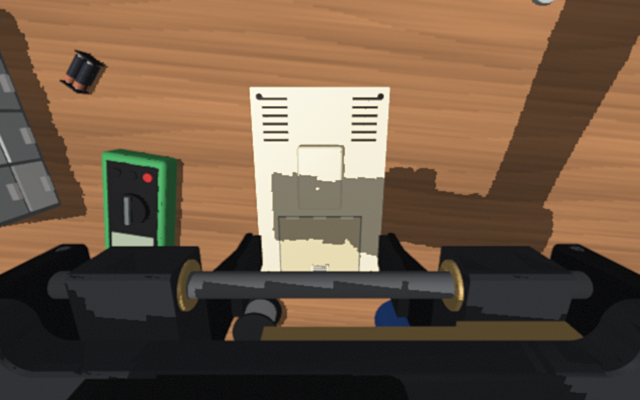

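```bash
python3 -c "
from station import r
print(r.finish_job())"
```

```text
the job is handed in; nothing more can be done
None
```

I put the radio back together in order (loudspeaker, circuit board, battery carrier, back cover) and handed the job in at about 33 s of the 115 s allowed. `r.finish_job()` gave no verdict.

- **Seating:** I lowered each part until the wrist force rose (about 2–6 N) at the expected seat height, then let go and backed away. I used the larger black carrier and left the pink and small ones alone.
- **Cover, last check:** The wrist camera put the cleat within about 0.2 mm of its place along the shell and about 2 mm across it. The cover was level to about 0.006 rad and matched the shell's 5.1° turn. Its heights read about 1 mm low (62 mm for the plate, 87.5 mm for the cleat), as the wrist camera read throughout.
- **Parts inside:** After release the speaker measured about 2.4 mm off and the board about 1–2.5 mm off, both within the 9 mm limit. The carrier stood in its frame in the pictures, but I did not measure its position or tilt after letting go.
- **Disagreement:** The top and wrist cameras differed by 2–3 mm along x. I aimed each placing using both, and their targets agreed to about 1 mm.
- **Bystanders:** I did not measure them. The gripper stayed clear of them, and those in the last pictures looked unmoved.

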